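# Slide a casting mould into a screw clamp and clamp it

## Robot

A 6-joint arm with a two-finger parallel gripper is mounted at the origin on a cart in front of the work surface, level with it; the furniture and walls round the work are solid. World frame = base frame: x ahead of the robot, y to its left, z up, the work surface at z = 0. Lengths are in mm, angles in rad, forces in N, time in s.
With the tool pointing down it reaches from about 350 to 875 mm from the base axis. Payload 4.2 kg.
Tool frame: the origin (TCP) lies midway between the tips of the shut fingers; the grasp point (between the pads) lies 19 mm behind it; z points along the fingers, y is the direction in which the jaws open and shut (so a half turn about z gives the same grasp; the last joint's range is limited). The gripper opens to 85 mm and grips with 20 to 120 N. Pads are 22 mm wide; open, the fingers measure 114 mm over their backs; the gripper's body (76 mm by 85 mm) begins 54 mm behind the grasp point. The pads swing forward as they close: fully open they stand 13 mm farther back than shut.
Start: joints at [-1.076, 0.385, 0.008, 0, -1.194, -0.259], TCP at [146.03, -607.679, 231.312] pointing down, gripper open.
Joint ranges: [-3.14, 3.14], [-1.21, 2.06], [-1.07, 1.41], [-3.16, 2.05], [-2.99, -0.16], [-3.1, 3.1]. Speed limits (rad/s): [2.79, 2.79, 3.14, 3.14, 3.14, 3.14].

## Interface

Orientations are given as a unit quaternion [x, y, z, w].
In Python, from bench import arm gives the robot as it stands.
- The arm moves only by the tool servo_tool, never from a script. Its argument "rows" is a list of rows, each an object of numbers: "fingers": the finger opening in cm, from 0 to 8.54; "x", "y", "z": the shift along the tool's x, y, z in cm; "turn": the turn about the tool's z in degrees. A call has 1 to 10 rows; each row shifts and turns the commanded pose from where the row before left it, along the tool's axes as they then stand; what a row does not reach is not made up. A row lasts 1/12 s, in which the tool goes at most 41.7 mm and 7.16 degrees, less where a joint would pass 70% of its speed; a pose out of reach is approached as far as the arm can. A call is refused whole if a number of a shift passes 4.17 or a number of a turn 7.16, either way. A call with a gripper value outside its range is refused whole. The fingers move at their own pace and stop on an object; the grip force is fixed at half the most. Time passes only in rows, so rows that do not move let the fingers close. It gives the time, the measured TCP pose, the force and the opening at its end, in the units of the state.
- arm.read_state(): the state, without advancing time (a new reading comes with each control period).
- arm.get_image(name): name is "scene" or "top" or "wrist"; returns (picture, depth): 480x640x3 uint8, red, green, blue; 480x640 float32, mm along the optical axis (not along the pixel's ray), 0 where there is no reading.
- arm.camera_model(name): a dict with "fx", "fy", "cx", "cy" (pixels), "pose" (4x4, takes a point from camera to world coordinates). Camera axes: x right, y down, z forward; pixel columns grow to the right and rows downward; lengths in mm; the calibration is good to about 2 mm. A picture is of the moment at which its call begins: read the wrist's pose just before it. camera_model takes no time and is no camera call; for the wrist camera it gives the pose at the moment of the call.
- arm.job_done(): hands the job in, once; it reports no verdict.
The state is a dict: "clock": time; "joints": joint angles; "joint_vel": joint speeds; "joint_efforts": joint torques, N m; "position": TCP position; "ee_rot": TCP orientation; "contact_force": force on the tool from outside, world axes, zero at the start; "wrist_torque": the same for the moment, N m; "gripper_width": finger opening in mm.
Only numpy, scipy, OpenCV 4.12 (cv2) and the standard library are available. Lean on these libraries where they do the work, as an engineer would, in place of code of your own. Each camera call takes 0.05 s, during which the arm holds its last target.

## Task

Slide the flat aluminium mould lengthwise into the mouth of the screw clamp, between the side rails and right up against the back stop. Then turn the clamp's T-handle clockwise until the sprung pad bears on the mould, the handle gets clearly stiffer and the pad's spring is about half squeezed, without screwing the spring solid; then let go. Leave the cup, dropper bottle, timer, vial and dish standing where they are.

Things in the scene. Friction and masses are not known exactly. Their poses are not given: they have to be found in the camera images.
- clamp: Portal screw clamp fixed to the worktop. Origin on the worktop (z = 0) straight under the screw axis; its mouth is on its own -x side, z is up. Two posts 22 mm thick at x = 0, y = +82 and -82 mm carry a grey beam (32 mm along x, 200 mm along y, z = 98 to 124 mm; nut boss up to 134 mm). The worktop is the bed.
- mouth (a point): Middle of the clamp's mouth on the worktop, 70 mm along the clamp's -x from its origin. Two side rails 14 mm high run along the clamp's x from -45 to +62 mm, inner faces at y = +45 and -45 mm; flared lead-ins widen them to about 110 mm at the mouth.
- stop_face (a point): Middle of the front face of the clamp's back stop (a bar 20 mm high across the rails), 10 mm above the worktop and 62 mm along the clamp's +x from its origin.
- mould: Closed flat aluminium mould, a block 160 mm (its x) by 80 mm (its y) by 34 mm high, about 0.7 kg, loose on the worktop in front of the mouth, askew. Origin: centre of the underside. It is the same either way round for this job. Fully in, its centre lies 18 mm on the mouth side of the screw axis.
- t_handle (a joint): Turn of the screw in rad, grows clockwise from above; 0 fully open (pad face 49 mm above the worktop, bar of the T along the clamp's x; at q the bar is turned q clockwise from there). It lowers handle and pad 16 mm a turn. Thread friction 0.15 N m, stays where left; once the pad bears, torque grows 0.04 N m per rad, to 0.30 N m with the spring solid.
- handle_hub (a point): Middle of the T-handle's bar, on the screw axis (197 mm above the worktop at 0; it sinks as the screw is turned). The bar is a level rod 12 mm thick reaching 55 mm to both sides, with an 18 mm ball on each end; its hub is 26 mm thick and reaches 14 mm below and 12 mm above the bar's middle.
- pad: Round steel pressure pad, 44 mm wide, 10 mm thick, on the lower end of the screw; it does not turn. Origin: centre of its flat lower face. It sits on a 6 N/mm spring with 10 mm travel (0 N when it hangs free, 60 N when solid; a visible 14 mm gap with coils above the pad, 4 mm when solid). Half squeezed means 5 mm, 30 N.
- cup: Bystander: a lidded clear sample cup, 65 mm wide, 67 mm tall. Origin: centre of its underside.
- oil: Bystander: a small dropper bottle, 28 mm wide, 88 mm tall. Origin: centre of its underside.
- timer: Bystander: a white desk timer lying flat, 66 x 62 x 19 mm. Origin: centre of its underside.
- vial: Bystander: a white flip-top vial, 48 x 43 mm, 106 mm tall. Origin: centre of its underside.
- dish: Bystander: a shallow round lidded dish, 61 mm wide, 16 mm tall. Origin: centre of its underside.

How it is judged:
By the outcome, as a careful person would: the job done as asked, in the order asked, and still so for the second after the job is handed in, with the robot touching nothing.
It also fails if it takes over 72 s, if anything falls off the work surface, if the arm or the gripper's body presses on something with over 40 N, if the wrist force passes 120 N, or if a joint passes its speed limit or range.

## Working session

There is one attempt and no reset: what is moved stays moved. The work goes in short steps, Python scripts to look and compute and a tool call to move; the robot and the scene stay as the last step left them, time stands still between calls to the robot, and variables do not carry over. Pictures are saved under pics/ and viewed, and the job is handed in when it is done.

Besides the shell and the picture viewer there is one more tool, called after ">>>" as name([rows], argument=value, ...), one row to a line, values as JSON. servo_tool: Moves the arm, as the interface text tells. Its arguments: {"type":"object","properties":{"rows":{"type":"array","items":{"type":"object","properties":{"fingers":{"type":"number"},"x":{"type":"number"},"y":{"type":"number"},"z":{"type":"number"},"turn":{"type":"number"}}}}},"required":["rows"]}

```bash
mkdir -p pics; ls
python3 - <<'E'
from bench import arm
import cv2,numpy as np
print(arm.read_state())
for n in ["scene","top"]:
    p,d=arm.get_image(n); cv2.imwrite(f"pics/{n}0.png",p[:,:,::-1]); np.save(f"pics/{n}0.npy",d)
    print(n,arm.camera_model(n))
E
```

```text
pics
{'clock': 0.0, 'joints': array([-1.07637799e+00,  3.85547807e-01,  6.62057888e-03, -5.43193795e-04,
       -1.19401980e+00, -2.58629800e-01]), 'joint_vel': array([-0.00176085, -0.00025368,  0.00037136, -0.000732  , -0.00098187,
        0.00167432]), 'joint_efforts': array([-6.32257488e-04, -3.92289770e+01,  1.88391173e+01,  4.18621883e+00,
       -4.76477449e-03,  8.01366951e-06]), 'position': array([ 145.9112425 , -607.11329711,  230.21827085]), 'ee_rot': array([-1.17521778e-01,  9.93069691e-01,  1.09283777e-03, -1.60640703e-04]), 'contact_force': array([ 0.04570829, -0.04135468, -0.42685697]), 'wrist_torque': array([ 0.03455131, -0.05483319, -0.00839227]), 'gripper_width': 84.96300665922605}
scene {'fx': 622.2364312780052, 'fy': 622.2364312780052, 'cx': 323.9406626091631, 'cy': 241.31540481477106, 'pose': array([[-5.48439282e-01, -3.98242422e-01,  7.35266841e-01,
        -2.74102209e+02],
       [-8.36132186e-01,  2.50806633e-01, -4.87830913e-01,
         4.80195549e+02],
       [ 9.86516309e-03, -8.82325907e-01, -4.70535516e-01,
         6.86412103e+02],
       [ 0.00000000e+00,  0.00000000e+00,  0.00000000e+00,
         1.00000000e+00]])}
top {'fx': 451.5393874543698, 'fy': 451.5393874543698, 'cx': 316.1157648758455, 'cy': 236.71137114477207, 'pose': array([[-1.48108590e-01, -9.67787375e-01,  2.03596273e-01,
         4.07181234e+02],
       [-9.88970743e-01,  1.44759996e-01, -3.13275179e-02,
        -9.48367889e+01],
       [ 8.45780591e-04, -2.05990632e-01, -9.78553598e-01,
         9.58722847e+02],
       [ 0.00000000e+00,  0.00000000e+00,  0.00000000e+00,
         1.00000000e+00]])}
```

View pics/scene0.png

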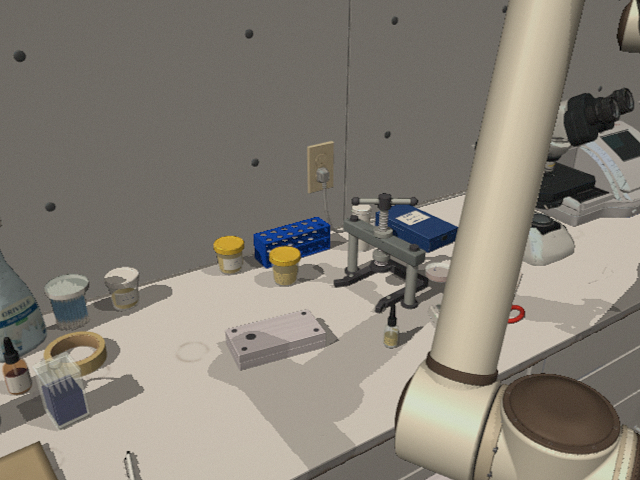

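View pics/top0.png

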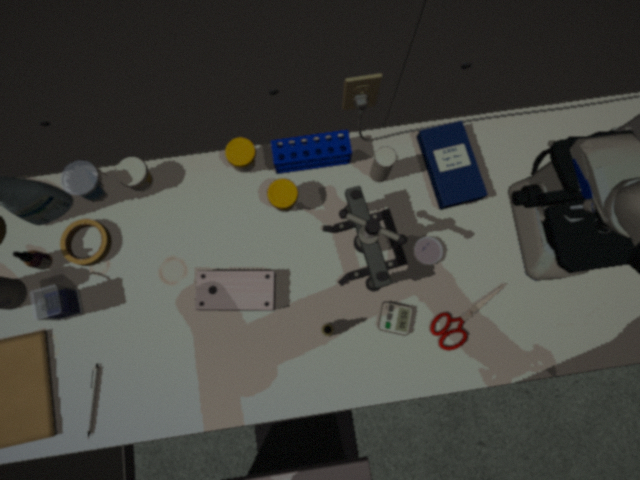

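```bash
cat > h.py <<'E'
from bench import arm
import cv2,numpy as np
def cloud(n,d,cm):
    v,u=np.mgrid[:480,:640]
    P=np.stack([(u-cm['cx'])/cm['fx']*d,(v-cm['cy'])/cm['fy']*d,d],-1)
    T=cm['pose']; W=P@T[:3,:3].T+T[:3,3]; W[d<=0]=np.nan
    return W
def proj(cm,p):
    T=cm['pose']; q=(np.atleast_2d(p)-T[:3,3])@T[:3,:3]
    return np.c_[q[:,0]/q[:,2]*cm['fx']+cm['cx'],q[:,1]/q[:,2]*cm['fy']+cm['cy']]
E
python3 - <<'E'
from h import *
for n in ["top","scene"]:
    d=np.load(f"pics/{n}0.npy"); W=cloud(n,d,arm.camera_model(n))
    np.save(f"pics/W{n}.npy",W)
    def seg(name,lo,hi,xr,yr):
        m=(W[...,2]>lo)&(W[...,2]<hi)&(W[...,0]>xr[0])&(W[...,0]<xr[1])&(W[...,1]>yr[0])&(W[...,1]<yr[1])
        q=W[m]
        if len(q)<8: print(n,name,len(q));return
        r=cv2.minAreaRect(q[:,:2].astype(np.float32)); print(n,name,len(q),np.round(q.mean(0),1),np.round(np.array(r[0]),1),np.round(r[1],1),round(r[2],1))
    # world coords of key pixels
    if n=="top":
        for nm,(u,v) in dict(mould=(235,290),hub=(372,228),b1=(352,192),b2=(378,283),oil=(328,328),timer=(397,318),vial=(384,160),dish=(430,250),cup=(283,194)).items():
            print(nm,np.round(W[v,u],1))
        m=W[290,235]
    seg("mould",28,40,(m[0]-110,m[0]+110),(m[1]-120,m[1]+120))
    h=np.load("pics/Wtop.npy")[228,372]
    seg("beam",115,128,(h[0]-130,h[0]+130),(h[1]-130,h[1]+130))
    seg("bar",185,220,(h[0]-130,h[0]+130),(h[1]-130,h[1]+130))
    seg("stoprail",8,24,(h[0]-100,h[0]+100),(h[1]-100,h[1]+100))
E
```

```text
mould [514.   55.7  34.7]
hub [ 564.5 -215.6  207. ]
b1 [ 655.4 -202.   132.1]
b2 [ 477.6 -222.1  122. ]
oil [ 410.6 -118.9   85.9]
timer [ 409.8 -264.    17.1]
vial [ 719.  -279.3  108. ]
dish [ 539.  -359.3   17. ]
cup [692.2 -69.2  65.5]
top mould 3065 [514.5  56.2  33.6] [515.8  56.1] [160.1  80.2] 81.5
top beam 1198 [ 562.4 -219.1  123.4] [ 570.  -218.2] [199.4  35. ] 7.7
top bar 651 [ 568.7 -218.6  201.6] [ 569.5 -218.7] [126.1  25.2] 52.7
top stoprail 1134 [ 569.2 -240.8   16. ] [ 555.7 -226.4] [163.3 151.6] 7.3
scene mould 2666 [510.9  63.   33.2] [514.   59.8] [160.6  86.5] 81.6
scene beam 839 [ 557.2 -210.8  121.9] [ 569.2 -214.6] [205.8  36.4] 7.3
scene bar 561 [ 565.5 -214.3  197.5] [ 569.  -216.3] [126.4  33.1] 64.3
scene stoprail 933 [ 562.2 -223.1   14.4] [ 567.5 -220.7] [184.5 153.7] 8.2
```

Run:
```python
from h import *
a=cv2.imread("pics/top0.png")[170:310,310:450]; b=cv2.imread("pics/scene0.png")[170:320,320:470]
a=cv2.convertScaleAbs(cv2.resize(a,(390,390),interpolation=cv2.INTER_CUBIC),alpha=1.8); b=cv2.convertScaleAbs(cv2.resize(b,(390,390),interpolation=cv2.INTER_CUBIC),alpha=1.5)
cv2.imwrite("pics/crop1.png",np.hstack([a,b]))
T=np.load("pics/Wtop.npy");S=np.load("pics/Wscene.npy")
c=np.array([569.7,-217.5])
for n,W in (("t",T),("s",S)):
    q=W[(W[...,2]>185)&(W[...,2]<225)&(np.hypot(W[...,0]-c[0],W[...,1]-c[1])<80)]
    q=q[::]
    r=np.hypot(*(q[:,:2]-c).T); 
    far=q[r>48]; 
    ang=np.degrees(np.arctan2(far[:,1]-c[1],far[:,0]-c[0]))
    for s in (ang>0,ang<=0):
        if s.sum(): print(n,s.sum(),far[s].mean(0).round(1),far[s].max(0).round(1),far[s].min(0).round(1))
    hub=q[r<14]; print("hub",len(hub),hub.mean(0),hub.max(0))
```

```text
t 74 [ 599.2 -171.7  201.2] [ 607.6 -164.4  205.9] [ 591.1 -180.8  194.5]
t 86 [ 539.3 -264.2  200.9] [ 549.3 -255.7  207.2] [ 531.4 -273.6  194. ]
hub 219 [ 568.64670409 -217.17064655  204.31562038] [ 583.12482585 -204.36814954  210.09975683]
s 68 [ 596.1 -167.5  197. ] [ 605.4 -161.3  204.3] [ 587.1 -178.4  188. ]
s 62 [ 535.9 -260.   197.3] [ 548.6 -252.6  204. ] [ 529.9 -271.   187.8]
hub 159 [ 564.56154348 -213.87324103  199.24122216] [ 578.79755276 -203.6194185   208.93744057]
```

View pics/crop1.png

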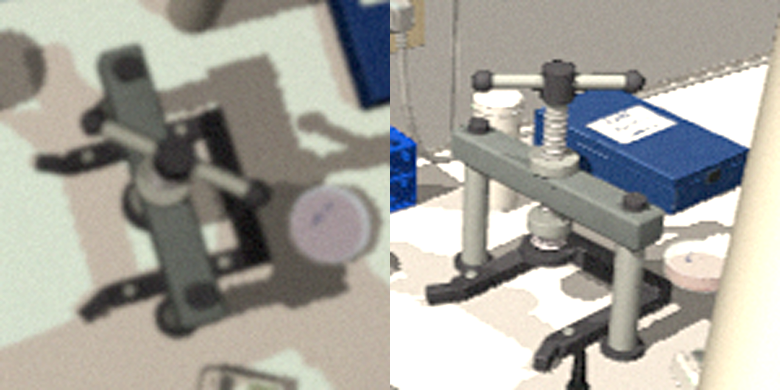

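```bash
cat >> h.py <<'E'
from scipy.spatial.transform import Rotation as Ro
def rep(tgt=None,yang=None):
    s=arm.read_state(); R=Ro.from_quat(s['ee_rot']).as_matrix(); p=s['position']
    print("t %.2f"%s['clock'],"pos",p.round(1),"tooly ang %.2f toolx ang %.2f tilt %.3f"%(np.degrees(np.arctan2(R[1,1],R[0,1])),np.degrees(np.arctan2(R[1,0],R[0,0])),np.degrees(np.arccos(-R[2,2]))),"F",s['contact_force'].round(1),"M",s['wrist_torque'].round(3),"w %.1f"%s['gripper_width'],"j",s['joints'].round(2))
    if tgt is not None:
        d=R.T@(np.array(tgt)-p); print("tool shift cm",(d/10).round(2))
        if yang is not None:
            t=np.degrees(np.arctan2(R[1,1],R[0,1]))-yang; t=(t+180)%360-180; print("turn deg",round(t,2), "alt",round(t-180*np.sign(t),2))
            a=np.radians(yang); Y=np.array([np.cos(a),np.sin(a),0]); Z=np.array([0,0,-1.]); X=np.cross(Y,Z)
            d=np.array(tgt)-p; print("shift after turn cm",(np.array([d@X,d@Y,d@Z])/10).round(2))
E
python3 -c "
from h import *
rep((525,123,150),-8.5)"
```

```text
t 0.10 pos [ 145.9 -607.2  230.3] tooly ang 103.50 toolx ang -166.50 tilt 0.115 F [ 0.4  0.2 -0.1] M [-0.006 -0.018 -0.008] w 85.3 j [-1.08  0.39  0.01 -0.   -1.19 -0.26]
tool shift cm [-53.91  62.13   8.15]
turn deg 112.0 alt -68.0
shift after turn cm [77.82 26.7   8.03]
```

```bash
cat >> h.py <<'E'
def plan(d,turns,n):
    """world shift d mm over n rows, with turns(list deg) ; print tool-frame shifts cm"""
    s=arm.read_state(); R=Ro.from_quat(s['ee_rot']).as_matrix(); a=np.degrees(np.arctan2(R[1,1],R[0,1]))
    for k in range(n):
        t=turns[k] if k<len(turns) else 0
        r=np.radians(a); Y=np.array([np.cos(r),np.sin(r),0]);Z=np.array([0,0,-1.]);X=np.cross(Y,Z)
        print(k,"x %.2f y %.2f z %.2f turn %.2f"%(X@d/n/10,Y@d/n/10,Z@d/n/10,t)); a-=t
E
python3 -c "
from h import *
plan(np.array((379.,730,-80)),[-6.8]*10,21)"
```

```text
0 x -2.57 y 2.96 z 0.38 turn -6.80
1 x -2.90 y 2.63 z 0.38 turn -6.80
2 x -3.19 y 2.27 z 0.38 turn -6.80
3 x -3.44 y 1.88 z 0.38 turn -6.80
4 x -3.64 y 1.46 z 0.38 turn -6.80
5 x -3.78 y 1.02 z 0.38 turn -6.80
6 x -3.88 y 0.56 z 0.38 turn -6.80
7 x -3.92 y 0.10 z 0.38 turn -6.80
8 x -3.90 y -0.36 z 0.38 turn -6.80
9 x -3.83 y -0.82 z 0.38 turn -6.80
10 x -3.70 y -1.27 z 0.38 turn 0.00
11 x -3.70 y -1.27 z 0.38 turn 0.00
12 x -3.70 y -1.27 z 0.38 turn 0.00
13 x -3.70 y -1.27 z 0.38 turn 0.00
14 x -3.70 y -1.27 z 0.38 turn 0.00
15 x -3.70 y -1.27 z 0.38 turn 0.00
16 x -3.70 y -1.27 z 0.38 turn 0.00
17 x -3.70 y -1.27 z 0.38 turn 0.00
18 x -3.70 y -1.27 z 0.38 turn 0.00
19 x -3.70 y -1.27 z 0.38 turn 0.00
20 x -3.70 y -1.27 z 0.38 turn 0.00
```

>>> servo_tool([
  {"x":-2.57,"y":2.96,"turn":-6.8,"fingers":8.54},
  {"x":-2.9,"y":2.63,"turn":-6.8},
  {"x":-3.19,"y":2.27,"turn":-6.8},
  {"x":-3.44,"y":1.88,"turn":-6.8},
  {"x":-3.64,"y":1.46,"turn":-6.8},
  {"x":-3.78,"y":1.02,"turn":-6.8},
  {"x":-3.88,"y":0.56,"turn":-6.8},
  {"x":-3.92,"y":0.1,"turn":-6.8},
  {"x":-3.9,"y":-0.36,"turn":-6.8},
  {"x":-3.83,"y":-0.82,"turn":-6.8},
])

```text
invalid input at $.rows[0]: expected keys fingers, x, y, z, turn
```

>>> servo_tool([
  {"x":-3.7,"y":-1.3},
  {"x":-3.7,"y":-1.3},
  {"x":-3.7,"y":-1.3},
  {"x":-3.7,"y":-1.3},
  {"x":-3.7,"y":-1.3},
  {"x":-3.7,"y":-1.3,"z":1.5},
  {"x":-3.7,"y":-1.3,"z":1.5},
  {"x":-3.7,"y":-1.3,"z":1.5},
  {"x":-3.7,"y":-1.3,"z":1.5},
  {"x":-3.7,"y":-1.3,"z":1.5},
])

```text
invalid input at $.rows[0]: expected keys fingers, x, y, z, turn
```

Run:
```python
from h import *
rep((525,123,150),171.5)
cm=arm.camera_model("wrist");p,d=arm.get_image("wrist"); cv2.imwrite("pics/w1.png",p[:,:,::-1]); np.save("pics/w1.npy",d)
W=cloud("w",d,cm); q=W[(W[...,2]>28)&(W[...,2]<40)&(abs(W[...,0]-515)<110)&(abs(W[...,1]-57)<120)]
r=cv2.minAreaRect(q[:,:2].astype(np.float32)); print(len(q),r,q[:,2].mean())
p,d=arm.get_image("top"); cv2.imwrite("pics/t1.png",p[:,:,::-1])
```

```text
t 0.10 pos [ 145.9 -607.2  230.3] tooly ang 103.50 toolx ang -166.50 tilt 0.115 F [ 0.4  0.2 -0.1] M [-0.006 -0.018 -0.008] w 85.3 j [-1.08  0.39  0.01 -0.   -1.19 -0.26]
tool shift cm [-53.91  62.13   8.15]
turn deg -68.0 alt 112.0
shift after turn cm [-77.82 -26.7    8.03]
0 ((0.0, 0.0), (0.0, 0.0), 0.0) nan<stdin>:5: RuntimeWarning: Mean of empty slice.
  ret = ret.dtype.type(ret / rcount)
```

View pics/w1.png

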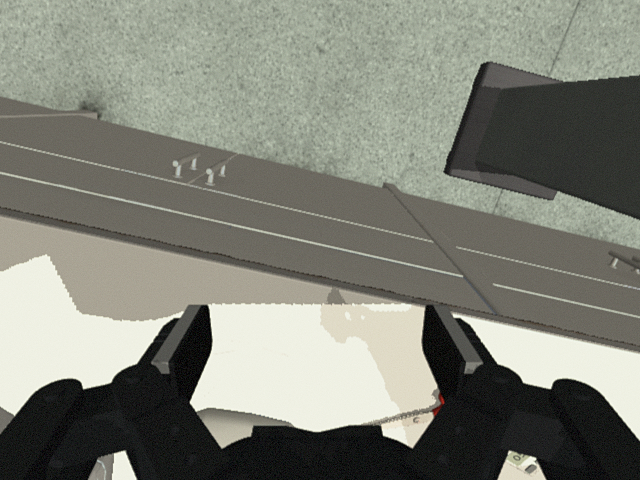

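The wrist view shows only the table edge and the floor, because the moves were refused: every key is required in each row.

>>> servo_tool([
  {"x":-2.57,"y":2.96,"z":0,"turn":-6.8,"fingers":8.54},
  {"x":-2.9,"y":2.63,"z":0,"turn":-6.8,"fingers":8.54},
  {"x":-3.19,"y":2.27,"z":0,"turn":-6.8,"fingers":8.54},
  {"x":-3.44,"y":1.88,"z":0,"turn":-6.8,"fingers":8.54},
  {"x":-3.64,"y":1.46,"z":0,"turn":-6.8,"fingers":8.54},
  {"x":-3.78,"y":1.02,"z":0,"turn":-6.8,"fingers":8.54},
  {"x":-3.88,"y":0.56,"z":0,"turn":-6.8,"fingers":8.54},
  {"x":-3.92,"y":0.1,"z":0,"turn":-6.8,"fingers":8.54},
  {"x":-3.9,"y":-0.36,"z":0,"turn":-6.8,"fingers":8.54},
  {"x":-3.83,"y":-0.82,"z":0,"turn":-6.8,"fingers":8.54},
])

```text
clock: 1.03
position: [326.8, -258.1, 231.5]
ee_rot: [-0.655, 0.756, -0.0, 0.0]
contact_force: [0.3, -0.3, -0.0]
gripper_width: 85.6
```

>>> servo_tool([
  {"x":-3.7,"y":-1.3,"z":0,"turn":0,"fingers":8.54},
  {"x":-3.7,"y":-1.3,"z":0,"turn":0,"fingers":8.54},
  {"x":-3.7,"y":-1.3,"z":0,"turn":0,"fingers":8.54},
  {"x":-3.7,"y":-1.3,"z":0,"turn":0,"fingers":8.54},
  {"x":-3.7,"y":-1.3,"z":0,"turn":0,"fingers":8.54},
  {"x":-3.7,"y":-1.3,"z":1.5,"turn":0,"fingers":8.54},
  {"x":-3.7,"y":-1.3,"z":1.5,"turn":0,"fingers":8.54},
  {"x":-3.7,"y":-1.3,"z":1.5,"turn":0,"fingers":8.54},
  {"x":-3.7,"y":-1.3,"z":1.5,"turn":0,"fingers":8.54},
  {"x":-3.7,"y":-1.3,"z":1.5,"turn":0,"fingers":8.54},
])

```text
clock: 1.87
position: [509.4, 87.4, 156.2]
ee_rot: [-0.653, 0.757, -0.0, 0.0]
contact_force: [-0.0, -0.5, 0.9]
gripper_width: 85.4
```

Run:
```python
from h import *
rep((525,123,150),171.5)
cm=arm.camera_model("wrist");p,d=arm.get_image("wrist"); cv2.imwrite("pics/w2.png",p[:,:,::-1]); np.save("pics/w2.npy",d)
W=cloud("w",d,cm); q=W[(W[...,2]>28)&(W[...,2]<40)&(abs(W[...,0]-515)<110)&(abs(W[...,1]-57)<120)]
r=cv2.minAreaRect(q[:,:2].astype(np.float32)); print(len(q),r,q[:,2].mean())
rep((525,123,150),171.5)
```

```text
t 1.87 pos [509.4  87.4 156.2] tooly ang 171.54 toolx ang -98.46 tilt 0.009 F [-0.  -0.5  0.9] M [-0.026 -0.032  0.015] w 85.4 j [ 0.48  0.27 -0.36  0.   -0.93 -0.63]
tool shift cm [-3.75 -1.02  0.62]
turn deg 0.04 alt -179.96
shift after turn cm [-3.75 -1.02  0.62]
24157 ((514.8956909179688, 58.770809173583984), (160.03614807128906, 80.34555053710938), 81.230712890625) 35.14052801549452
t 1.92 pos [512.2  91.8 153. ] tooly ang 171.74 toolx ang -98.26 tilt 0.042 F [ 3.6  3.1 -0.7] M [ 0.358 -0.403  0.003] w 85.5 j [ 0.49  0.28 -0.36 -0.   -0.93 -0.63]
tool shift cm [-3.27 -0.82  0.3 ]
turn deg 0.24 alt -179.76
shift after turn cm [-3.28 -0.81  0.3 ]
```

View pics/w2.png

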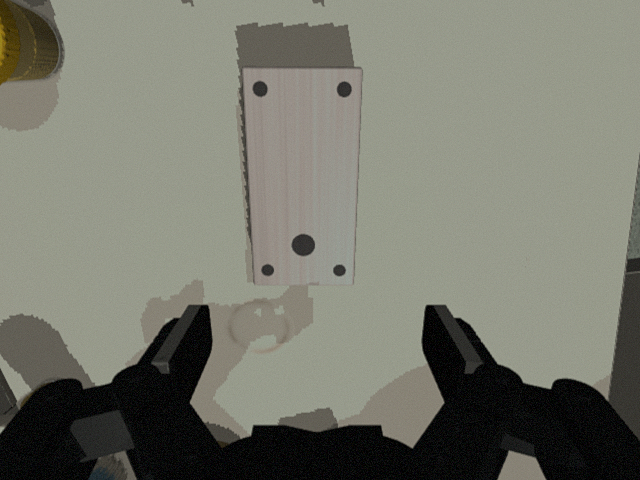

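>>> servo_tool([
  {"x":-1.5,"y":-0.4,"z":1,"turn":0,"fingers":8.54},
  {"x":-1.4,"y":-0.4,"z":2,"turn":0,"fingers":8.54},
  {"x":0,"y":0,"z":2,"turn":0,"fingers":8.54},
  {"x":0,"y":0,"z":2,"turn":0,"fingers":8.54},
  {"x":0,"y":0,"z":0,"turn":0,"fingers":8.54},
  {"x":0,"y":0,"z":0,"turn":0,"fingers":8.54},
])

```text
clock: 2.42
position: [520.7, 112.6, 86.2]
ee_rot: [-0.653, 0.757, 0.0, -0.001]
contact_force: [-0.3, -0.2, -0.0]
gripper_width: 85.3
```

Run:
```python
from h import *
cm=arm.camera_model("wrist");p,d=arm.get_image("wrist"); cv2.imwrite("pics/w3.png",p[:,:,::-1]); np.save("pics/w3.npy",d)
W=cloud("w",d,cm); q=W[(W[...,2]>28)&(W[...,2]<40)&(abs(W[...,0]-515)<110)&(abs(W[...,1]-57)<120)]
r=cv2.minAreaRect(q[:,:2].astype(np.float32)); print(len(q),r,q[:,2].mean())
c=np.array(r[0]);a=np.radians(r[2]);u=np.array([np.cos(a),np.sin(a)]); g=c+67*u; print(g)
rep((*g,8),r[2]+90)
```

```text
45901 ((515.0956420898438, 61.0830192565918), (155.35211181640625, 80.56842803955078), 81.29646301269531) 35.13544642850077
[525.23420549 127.31148392]
t 2.47 pos [521.6 113.   87.4] tooly ang 171.53 toolx ang -98.47 tilt 0.030 F [ 0.9 -1.  -0.5] M [-0.008  0.051 -0.038] w 85.9 j [ 0.52  0.38 -0.4   0.   -0.78 -0.67]
tool shift cm [-1.47 -0.14  7.94]
turn deg 0.23 alt -179.77
shift after turn cm [-1.47 -0.14  7.94]
```

View pics/w3.png

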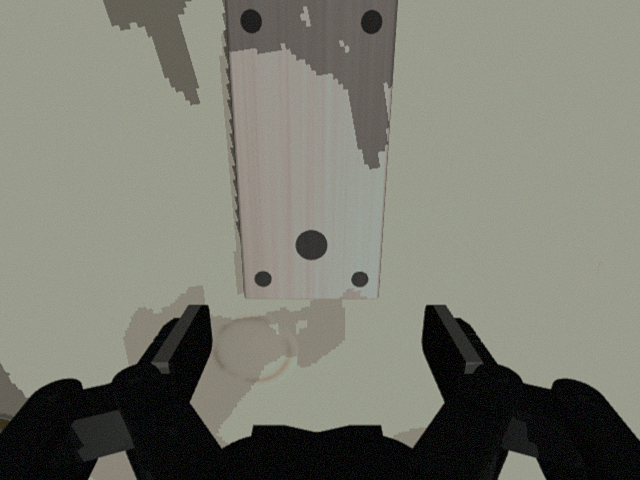

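Run:
```python
from h import *
cm=arm.camera_model("wrist"); s=arm.read_state(); R=Ro.from_quat(s['ee_rot']).as_matrix()
print(cm['cx'],cm['cy'],cm['fx']); print((R.T@(cm['pose'][:3,3]-s['position'])).round(1)); print((R.T@cm['pose'][:3,:3]).round(3))
d=np.load("pics/w3.npy"); W=cloud("w",d,cm)
# finger depth points
for v,u in((315,200),(315,435),(340,190),(340,445)): print((R.T@(W[v,u]-s['position'])).round(1))
L=(W-s['position'])@R
for row in (270,250,200,150):
    m=(W[row,:,2]>30)&(W[row,:,2]<40)&(abs(L[row,:,1])<70); y=L[row,m,1]; print(row,y.min().round(1),y.max().round(1),L[row,m,0].mean().round(1))
```

```text
316.6507089331917 232.0146878698944 370.95755023105943
[  83.     0.6 -143.6]
[[-0.    -0.947 -0.322]
 [ 1.    -0.001  0.001]
 [-0.001 -0.322  0.947]]
[ 10.3 -42.2 -24.3]
[ 10.9  43.8 -25.4]
[  8.5 -41.9 -37.1]
[  9.6  43.2 -38.8]
270 -42.5 36.8 -6.2
250 -42.0 37.4 6.2
200 -41.5 37.4 35.1
150 -41.6 37.2 61.5
```

>>> servo_tool([
  {"x":-0.6,"y":-0.3,"z":1,"turn":0.2,"fingers":8.54},
  {"x":-0.7,"y":0,"z":1.5,"turn":0,"fingers":8.54},
  {"x":0,"y":0,"z":1.5,"turn":0,"fingers":8.54},
  {"x":0,"y":0,"z":1.0,"turn":0,"fingers":8.54},
  {"x":0,"y":0,"z":0,"turn":0,"fingers":8.54},
  {"x":0,"y":0,"z":0,"turn":0,"fingers":8.54},
])

```text
clock: 2.97
position: [526.4, 125.4, 37.0]
ee_rot: [-0.652, 0.759, -0.0, -0.0]
contact_force: [0.6, 0.2, 0.2]
gripper_width: 85.5
```

Run:
```python
from h import *
rep((525,125,8),171.3)
cm=arm.camera_model("wrist");p,d=arm.get_image("wrist"); cv2.imwrite("pics/w4.png",p[:,:,::-1]); np.save("pics/w4.npy",d)
s=arm.read_state(); R=Ro.from_quat(s['ee_rot']).as_matrix(); W=cloud("w",d,cm); L=(W-s['position'])@R
for row in (290,270,250,200,150):
    m=(W[row,:,2]>30)&(W[row,:,2]<40)&(abs(L[row,:,1])<70); y=L[row,m,1]
    if len(y):print(row,y.min().round(1),y.max().round(1),L[row,m,0].mean().round(1))
```

```text
t 2.97 pos [526.4 125.4  37. ] tooly ang 171.32 toolx ang -98.68 tilt 0.014 F [0.6 0.2 0.2] M [ 0.023 -0.022 -0.007] w 85.5 j [ 0.53  0.47 -0.43  0.   -0.67 -0.69]
tool shift cm [0.06 0.13 2.9 ]
turn deg 0.02 alt -179.98
shift after turn cm [0.07 0.13 2.9 ]
290 -37.6 40.8 7.0
270 -38.5 40.9 16.6
250 -37.3 40.8 25.9
200 -38.2 41.4 47.4
150 -38.1 41.0 67.2
```

View pics/w4.png

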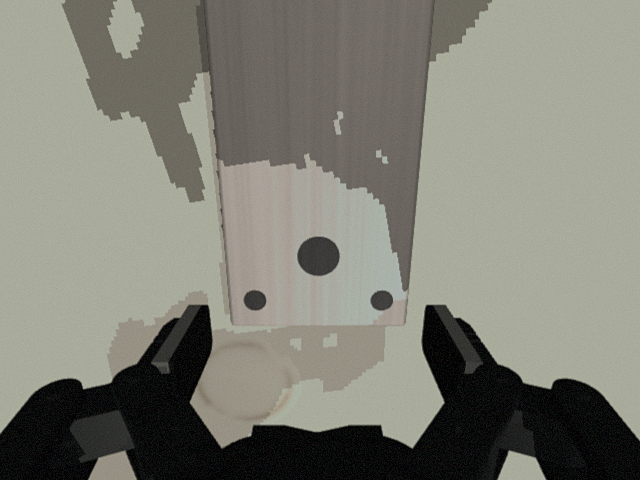

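Mould is centred between the fingers (edges 232–406 at its rear edge, fingers at 210/425). I'm descending and closing.

>>> servo_tool([
  {"x":0,"y":0.06,"z":0.7,"turn":0,"fingers":8.54},
  {"x":0,"y":0,"z":0.7,"turn":0,"fingers":8.54},
  {"x":0,"y":0,"z":0.7,"turn":0,"fingers":8.54},
  {"x":0,"y":0,"z":0.7,"turn":0,"fingers":8.54},
  {"x":0,"y":0,"z":0,"turn":0,"fingers":8.54},
])

```text
clock: 3.43
position: [524.4, 125.0, 7.2]
ee_rot: [-0.651, 0.759, 0.0, -0.002]
contact_force: [-0.2, -0.3, -0.2]
gripper_width: 85.5
```

>>> servo_tool([
  {"x":0,"y":0,"z":0,"turn":0,"fingers":7.6},
  {"x":0,"y":0,"z":0,"turn":0,"fingers":7.6},
  {"x":0,"y":0,"z":0,"turn":0,"fingers":7.6},
  {"x":0,"y":0,"z":0,"turn":0,"fingers":7.6},
])

```text
clock: 3.77
position: [525.4, 125.3, 8.8]
ee_rot: [-0.652, 0.759, 0.0, -0.0]
contact_force: [1.1, -1.5, -1.0]
gripper_width: 78.0
```

Run:
```python
from h import *
# desired grasp waypoint: clamp x=-185 on axis, yaw: tool x = clamp x
c=np.array([569.7,-217.5]);a=np.radians(-82.5);X=np.array([np.cos(a),np.sin(a)])
for k in (-190,-85): 
    print(k,c+k*X); rep((*(c+k*X),8),187.5-360)
rep()
```

```text
-190 [544.90002348 -29.12547634]
t 3.77 pos [525.4 125.3   8.8] tooly ang 171.33 toolx ang -98.67 tilt 0.036 F [ 1.1 -1.5 -1. ] M [-0.3    0.049  0.232] w 78.0 j [ 0.53  0.51 -0.45  0.   -0.61 -0.69]
tool shift cm [14.97 -4.26  0.08]
turn deg -16.17 alt 163.83
shift after turn cm [15.56  0.08  0.08]
-85 [ 558.60527366 -133.22718678]
t 3.77 pos [525.4 125.3   8.8] tooly ang 171.33 toolx ang -98.67 tilt 0.036 F [ 1.1 -1.5 -1. ] M [-0.3    0.049  0.232] w 78.0 j [ 0.53  0.51 -0.45  0.   -0.61 -0.69]
tool shift cm [25.05 -7.18  0.09]
turn deg -16.17 alt 163.83
shift after turn cm [26.06  0.08  0.08]
t 3.77 pos [525.4 125.3   8.8] tooly ang 171.33 toolx ang -98.67 tilt 0.036 F [ 1.1 -1.5 -1. ] M [-0.3    0.049  0.232] w 78.0 j [ 0.53  0.51 -0.45  0.   -0.61 -0.69]
```

>>> servo_tool([
  {"x":0.5,"y":0,"z":0,"turn":-3.2,"fingers":7.0},
  {"x":0.8,"y":0,"z":0,"turn":-4,"fingers":7.0},
  {"x":0.8,"y":0,"z":0,"turn":-4,"fingers":7.0},
  {"x":0.8,"y":0,"z":0,"turn":-3,"fingers":7.0},
  {"x":0.8,"y":0,"z":0,"turn":-2,"fingers":7.0},
  {"x":0.5,"y":0,"z":0,"turn":0,"fingers":7.0},
  {"x":0,"y":0,"z":0,"turn":0,"fingers":7.0},
  {"x":0,"y":0,"z":0,"turn":0,"fingers":7.0},
])

```text
clock: 4.43
position: [525.7, 83.4, 8.8]
ee_rot: [0.752, -0.66, 0.0, 0.0]
contact_force: [1.2, -2.3, -2.4]
gripper_width: 78.2
```

Run:
```python
from h import *
c=np.array([569.7,-217.5]);a=np.radians(-82.5);X=np.array([np.cos(a),np.sin(a)])
rep((*(c-85*X),8),187.5-360)
for n in("top","wrist"):
    cm=arm.camera_model(n);p,d=arm.get_image(n); cv2.imwrite(f"pics/{n}5.png",p[:,:,::-1])
    W=cloud(n,d,cm); cc=np.array([540,24]); q=W[(W[...,2]>28)&(W[...,2]<38)&(abs(W[...,0]-cc[0])<90)&(W[...,1]>-80)&(W[...,1]<120)]
    r=cv2.minAreaRect(q[:,:2].astype(np.float32)); print(n,len(q),r)
```

```text
t 4.43 pos [525.7  83.4   8.8] tooly ang -172.54 toolx ang -82.54 tilt 0.028 F [ 1.2 -2.3 -2.4] M [-0.42 -0.14 -0.04] w 78.2 j [ 0.46  0.5  -0.48  0.   -0.59 -0.33]
tool shift cm [21.9  -0.45  0.09]
turn deg -0.04 alt 179.96
shift after turn cm [21.9  -0.44  0.08]
top 2492 ((528.80078125, 9.740631103515625), (92.57194519042969, 153.2417755126953), 8.000345230102539)
wrist 91138 ((531.402587890625, 34.74235916137695), (105.73780059814453, 124.05038452148438), 7.427057266235352)
```

View pics/top5.png

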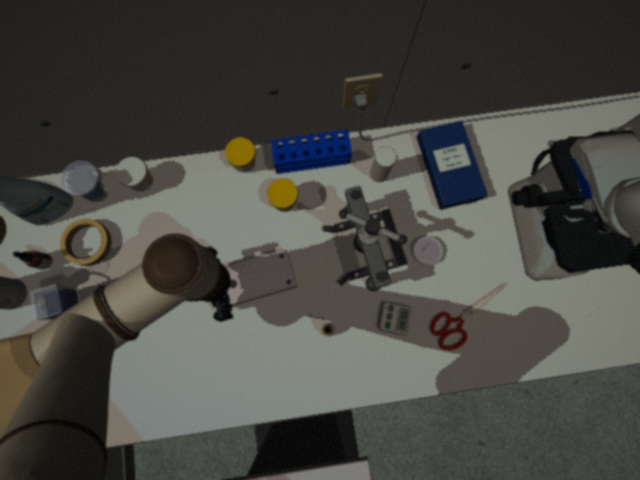

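View pics/wrist5.png

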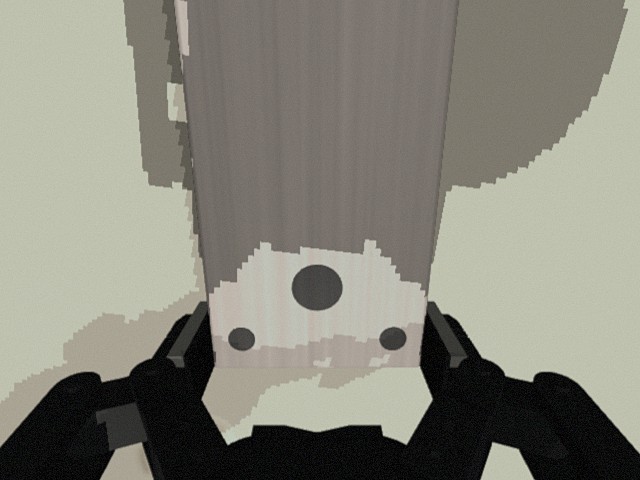

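>>> servo_tool([
  {"x":1.2,"y":-0.1,"z":0,"turn":0,"fingers":7.0},
  {"x":1.8,"y":-0.1,"z":0,"turn":0,"fingers":7.0},
  {"x":1.8,"y":-0.1,"z":0,"turn":0,"fingers":7.0},
  {"x":1.7,"y":-0.1,"z":0,"turn":0,"fingers":7.0},
  {"x":1.0,"y":0,"z":0,"turn":0,"fingers":7.0},
  {"x":0,"y":0,"z":0,"turn":0,"fingers":7.0},
  {"x":0,"y":0,"z":0,"turn":0,"fingers":7.0},
])

```text
clock: 5.12
position: [539.2, 9.0, 8.8]
ee_rot: [0.752, -0.659, 0.0, 0.001]
contact_force: [2.1, -4.0, -1.8]
gripper_width: 78.6
```

```bash
cat >> h.py <<'E'
C=np.array([569.7,-217.5]);A=np.radians(-82.5)
def toclamp(W):
    q=W[...,:2]-C; return np.stack([q[...,0]*np.cos(A)+q[...,1]*np.sin(A),-q[...,0]*np.sin(A)+q[...,1]*np.cos(A),W[...,2]],-1)
E
python3 - <<'E'
from h import *
rep((*(C-85*np.array([np.cos(A),np.sin(A)])),8),187.5-360)
for n in("top","scene"):
    cm=arm.camera_model(n);p,d=arm.get_image(n); cv2.imwrite(f"pics/{n}6.png",p[:,:,::-1])
    K=toclamp(cloud(n,d,cm))
    # mould
    for lo,hi in((-140,-120),(-120,-100),(-100,-85)):
        m=(K[...,2]>29)&(K[...,2]<38)&(K[...,0]>lo)&(K[...,0]<hi)&(abs(K[...,1])<80)
        y=K[m][:,1]
        if len(y): print(n,"mould",lo,y.min().round(1),y.max().round(1),len(y))
    m=(K[...,2]>29)&(K[...,2]<38)&(abs(K[...,1])<30)&(K[...,0]<-60)&(K[...,0]>-200); print("front",K[m][:,0].max())
    for lo,hi in((-75,-65),(-65,-55),(-40,-25),(-25,-10),(-10,10),(10,30),(30,50)):
        m=(K[...,2]>10)&(K[...,2]<18)&(K[...,0]>lo)&(K[...,0]<hi)
        for s in(1,-1):
            y=K[m][:,1]*s; y=y[(y>30)&(y<80)]
            if len(y)>5: print(n,"rail",lo,s,np.percentile(y,[3,50,97]).round(1),len(y))
    m=(K[...,2]>15)&(K[...,2]<24)&(abs(K[...,1])<40)&(K[...,0]>40)&(K[...,0]<100); x=K[m][:,0]; print("stop",len(x),np.percentile(x,[3,50,97]) if len(x) else '')
E
python3 - <<'E'
import cv2
a=cv2.imread("pics/top6.png")[170:320,200:450]; cv2.imwrite("pics/c6.png",cv2.convertScaleAbs(cv2.resize(a,(800,480),interpolation=cv2.INTER_CUBIC),alpha=1.8))
E
```

```text
t 5.12 pos [539.2   9.    8.8] tooly ang -172.50 toolx ang -82.50 tilt 0.070 F [ 2.1 -4.  -1.8] M [-1.111 -0.242  0.082] w 78.6 j [ 0.32  0.51 -0.46  0.   -0.6  -0.19]
tool shift cm [14.35 -0.06  0.1 ]
turn deg 0.0 alt -180.0
shift after turn cm [14.35 -0.06  0.08]
top mould -140 -41.0 39.3 369
top mould -120 -40.9 38.4 366
top mould -100 -40.8 39.1 270
front -78.69798732277933
top rail -75 1 [56.4 59.9 63.8] 8
top rail -75 -1 [57.  59.3 62.7] 7
top rail -65 1 [51.7 58.3 65.4] 29
top rail -65 -1 [52.5 59.1 65.1] 28
top rail -40 1 [45.7 53.2 62.7] 54
top rail -40 -1 [45.4 53.8 62. ] 59
top rail -25 1 [45.3 53.4 62.1] 55
top rail -25 -1 [45.4 53.8 62.4] 62
top rail -10 1 [46.  53.  61.1] 29
top rail -10 -1 [45.5 54.3 75.5] 40
top rail 30 1 [50.9 58.3 63. ] 25
top rail 30 -1 [45.3 54.5 62.2] 44
stop 234 [64.19368464 72.04295501 81.53387765]
scene mould -140 -42.6 37.1 229
scene mould -120 -44.3 39.7 246
scene mould -100 -42.8 39.1 175
front -81.47501716406657
scene rail -65 1 [47.9 54.8 63.7] 13
scene rail -40 1 [44.3 51.3 62.2] 37
scene rail -25 1 [43.6 54.1 79.2] 39
scene rail -10 1 [47.9 70.7 76.8] 37
stop 0
```

View pics/c6.png

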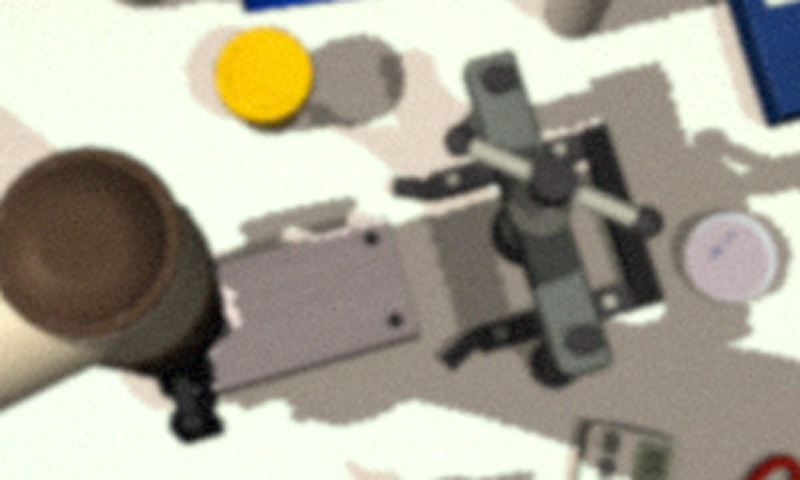

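>>> servo_tool([
  {"x":1.2,"y":-0.08,"z":0,"turn":0,"fingers":7.0},
  {"x":1.6,"y":0,"z":0,"turn":0,"fingers":7.0},
  {"x":1.6,"y":0,"z":0,"turn":0,"fingers":7.0},
  {"x":1.6,"y":0,"z":0,"turn":0,"fingers":7.0},
  {"x":1.6,"y":0,"z":0,"turn":0,"fingers":7.0},
  {"x":1.6,"y":0,"z":0,"turn":0,"fingers":7.0},
  {"x":1.6,"y":0,"z":0,"turn":0,"fingers":7.0},
  {"x":1.4,"y":0,"z":0,"turn":0,"fingers":7.0},
  {"x":0.8,"y":0,"z":0,"turn":0,"fingers":7.0},
  {"x":0.4,"y":0,"z":0,"turn":0,"fingers":7.0},
])

```text
clock: 6.05
position: [557.6, -122.2, 8.8]
ee_rot: [0.752, -0.66, -0.0, -0.0]
contact_force: [-1.3, 5.9, -0.1]
gripper_width: 78.2
```

>>> servo_tool([
  {"x":0.2,"y":0,"z":0,"turn":0,"fingers":7.0},
  {"x":0.1,"y":0,"z":0,"turn":0,"fingers":7.0},
  {"x":0,"y":0,"z":0,"turn":0,"fingers":7.0},
])

```text
clock: 6.3
position: [557.9, -124.8, 8.8]
ee_rot: [0.752, -0.659, -0.0, -0.0]
contact_force: [-0.3, 4.7, -0.2]
gripper_width: 78.4
```

Run:
```python
from h import *
rep((*(C-85*np.array([np.cos(A),np.sin(A)])),8),187.5-360)
```

```text
t 6.30 pos [ 557.9 -124.8    8.8] tooly ang -172.48 toolx ang -82.48 tilt 0.040 F [-0.3  4.7 -0.2] M [ 1.063  0.404 -0.284] w 78.4 j [ 0.06  0.55 -0.37 -0.   -0.65  0.07]
tool shift cm [0.84 0.04 0.08]
turn deg 0.02 alt -179.98
shift after turn cm [0.84 0.04 0.08]
```

>>> servo_tool([
  {"x":0.2,"y":0,"z":0,"turn":0,"fingers":7.0},
  {"x":0.2,"y":0,"z":0,"turn":0,"fingers":7.0},
  {"x":0.15,"y":0,"z":0,"turn":0,"fingers":7.0},
  {"x":0,"y":0,"z":0,"turn":0,"fingers":7.0},
])

```text
clock: 6.63
position: [558.6, -130.4, 8.8]
ee_rot: [0.752, -0.659, -0.0, 0.0]
contact_force: [-0.9, 4.4, -0.3]
gripper_width: 78.6
```

>>> servo_tool([
  {"x":0.15,"y":0,"z":0,"turn":0,"fingers":7.0},
  {"x":0,"y":0,"z":0,"turn":0,"fingers":7.0},
])

```text
clock: 6.8
position: [558.8, -132.0, 8.8]
ee_rot: [0.752, -0.659, -0.0, -0.0]
contact_force: [-1.4, 5.0, -0.7]
gripper_width: 78.3
```

>>> servo_tool([
  {"x":0.12,"y":0,"z":0,"turn":0,"fingers":7.0},
  {"x":0,"y":0,"z":0,"turn":0,"fingers":7.0},
])

```text
clock: 6.97
position: [558.9, -132.7, 8.9]
ee_rot: [0.752, -0.659, -0.0, -0.0]
contact_force: [-0.7, 8.5, -0.1]
gripper_width: 78.4
```

>>> servo_tool([
  {"x":0.12,"y":0,"z":0,"turn":0,"fingers":7.0},
  {"x":0,"y":0,"z":0,"turn":0,"fingers":7.0},
])

```text
clock: 7.13
position: [558.9, -132.7, 8.8]
ee_rot: [0.752, -0.659, -0.001, -0.001]
contact_force: [-2.0, 12.4, 1.0]
gripper_width: 78.4
```

>>> servo_tool([
  {"x":0.1,"y":0,"z":0,"turn":0,"fingers":7.0},
  {"x":0,"y":0,"z":0,"turn":0,"fingers":7.0},
])

```text
clock: 7.3
position: [558.9, -132.7, 8.8]
ee_rot: [0.752, -0.659, -0.001, -0.001]
contact_force: [-2.8, 17.2, 1.9]
gripper_width: 78.3
```

>>> servo_tool([
  {"x":-0.2,"y":0,"z":0,"turn":0,"fingers":8.54},
  {"x":0,"y":0,"z":0,"turn":0,"fingers":8.54},
  {"x":0,"y":0,"z":0,"turn":0,"fingers":8.54},
  {"x":0,"y":0,"z":-0.8,"turn":0,"fingers":8.54},
  {"x":0,"y":0,"z":-1.5,"turn":0,"fingers":8.54},
  {"x":0,"y":0,"z":-2.5,"turn":0,"fingers":8.54},
])

```text
clock: 7.8
position: [557.5, -134.8, 55.8]
ee_rot: [0.752, -0.66, -0.002, 0.002]
contact_force: [0.8, -0.6, 0.2]
gripper_width: 85.3
```

```bash
python3 - <<'E'
from h import *
rep()
for n in("top","wrist"):
    cm=arm.camera_model(n);p,d=arm.get_image(n); cv2.imwrite(f"pics/{n}7.png",p[:,:,::-1])
    K=toclamp(cloud(n,d,cm))
    for lo,hi in((-95,-75),(-75,-50),(-50,-25),(25,40),(40,55)):
        m=(K[...,2]>29)&(K[...,2]<38)&(K[...,0]>lo)&(K[...,0]<hi)&(abs(K[...,1])<60)
        y=K[m][:,1]
        if len(y): print(n,"mould",lo,y.min().round(1),y.max().round(1),len(y))
    m=(K[...,2]>30)&(K[...,2]<37)&(abs(K[...,1])<30)&(K[...,0]<100)&(K[...,0]>-130); print("ends",np.percentile(K[m][:,0],[.1,99.9]))
E
python3 - <<'E'
import cv2,numpy as np
a=cv2.imread("pics/top7.png")[170:320,250:450]; a=cv2.convertScaleAbs(cv2.resize(a,(520,390),interpolation=cv2.INTER_CUBIC),alpha=1.8)
b=cv2.imread("pics/wrist7.png"); b=cv2.resize(b,(270,390)) if 0 else cv2.resize(b[:, 100:540],(270,390)); cv2.imwrite("pics/c7.png",np.hstack([a,b]))
E
```

```text
t 7.80 pos [ 557.5 -134.8   55.8] tooly ang -172.54 toolx ang -82.54 tilt 0.278 F [ 0.8 -0.6  0.2] M [ 0.06  -0.033 -0.054] w 85.3 j [ 0.05  0.48 -0.33  0.   -0.76  0.09]
top mould -95 -39.7 -9.5 25
top mould -75 -40.1 -13.7 37
top mould -50 -40.1 3.2 209
top mould 25 -39.4 9.1 61
top mould 40 -39.8 40.2 182
ends [-95.72483058  64.1753794 ]
wrist mould -95 -40.6 39.7 5463
wrist mould -75 -40.4 39.9 7698
wrist mould -50 -40.4 39.8 2599
wrist mould 25 -40.0 40.0 1410
wrist mould 40 -39.6 40.1 231
ends [-98.07318158  40.8216079 ]
```

View pics/c7.png

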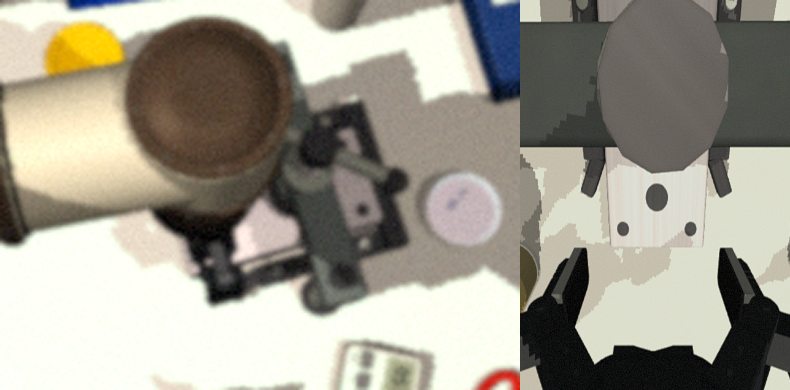

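>>> servo_tool([
  {"x":-3,"y":0,"z":0,"turn":0,"fingers":8.54},
  {"x":-4,"y":0,"z":0,"turn":0,"fingers":8.54},
  {"x":-4,"y":0,"z":0,"turn":0,"fingers":8.54},
  {"x":-3,"y":0,"z":-2,"turn":0,"fingers":8.54},
  {"x":0,"y":0,"z":-4,"turn":-6,"fingers":5.6},
  {"x":0,"y":0,"z":-4,"turn":-7,"fingers":5.6},
  {"x":0,"y":0,"z":-4,"turn":-7,"fingers":5.6},
  {"x":0,"y":0,"z":-4,"turn":-7,"fingers":5.6},
  {"x":0,"y":0,"z":-3,"turn":-7,"fingers":5.6},
  {"x":0,"y":0,"z":0,"turn":-7,"fingers":5.6},
])

```text
clock: 8.73
position: [544.3, 4.3, 275.5]
ee_rot: [0.936, -0.351, 0.007, -0.004]
contact_force: [-0.2, -0.0, -0.2]
gripper_width: 55.9
```

>>> servo_tool([
  {"x":0,"y":0,"z":0,"turn":-7,"fingers":5.6},
  {"x":0,"y":0,"z":0,"turn":-7,"fingers":5.6},
  {"x":0,"y":0,"z":0,"turn":-7,"fingers":5.6},
  {"x":0,"y":0,"z":0,"turn":-7,"fingers":5.6},
  {"x":0,"y":0,"z":0,"turn":-7,"fingers":5.6},
  {"x":0,"y":0,"z":0,"turn":-7,"fingers":5.6},
  {"x":0,"y":0,"z":0,"turn":-7,"fingers":5.6},
  {"x":0,"y":0,"z":0,"turn":-7,"fingers":5.6},
  {"x":0,"y":0,"z":0,"turn":-3,"fingers":5.6},
  {"x":0,"y":0,"z":0,"turn":0,"fingers":5.6},
])

```text
clock: 9.57
position: [540.8, 4.0, 267.1]
ee_rot: [0.988, 0.152, 0.0, 0.0]
contact_force: [-0.0, 0.1, -0.5]
gripper_width: 56.1
```

Run:
```python
from h import *
rep((569.6,-217.8,240),287)
cm=arm.camera_model("top");p,d=arm.get_image("top"); cv2.imwrite("pics/top8.png",p[:,:,::-1]);W=cloud("top",d,cm);K=toclamp(W)
q=W[(W[...,2]>180)&(W[...,2]<225)&(np.hypot(W[...,0]-C[0],W[...,1]-C[1])<75)]
r=np.hypot(*(q[:,:2]-C).T); f=q[r>48]; s=f[:,1]>C[1]
print(f[s].mean(0),f[~s].mean(0)); v=f[s].mean(0)-f[~s].mean(0); print("bar ang",np.degrees(np.arctan2(v[1],v[0])))
m=(K[...,2]>30)&(K[...,2]<37)&(abs(K[...,1])<45)&(K[...,0]<100)&(K[...,0]>-130); print("mould",np.percentile(K[m][:,0],[.1,99.9]),np.percentile(K[m][:,1],[.5,99.5]))
```

```text
t 9.57 pos [540.8   4.  267.1] tooly ang -72.49 toolx ang 17.51 tilt 0.025 F [-0.   0.1 -0.5] M [-0.054 -0.061 -0.006] w 56.1 j [ 0.31  0.22 -0.14  0.   -1.21  1.57]
tool shift cm [-3.92 22.02  2.72]
turn deg 0.51 alt -179.49
shift after turn cm [-3.73 22.05  2.71]
[ 599.20787379 -171.72980352  201.05799666] [ 539.2516571  -264.2586547   201.01144919]
bar ang 57.05784358634524
mould [-96.0224132   63.93276129] [-39.88970806  39.13992273]
```

View pics/top8.png

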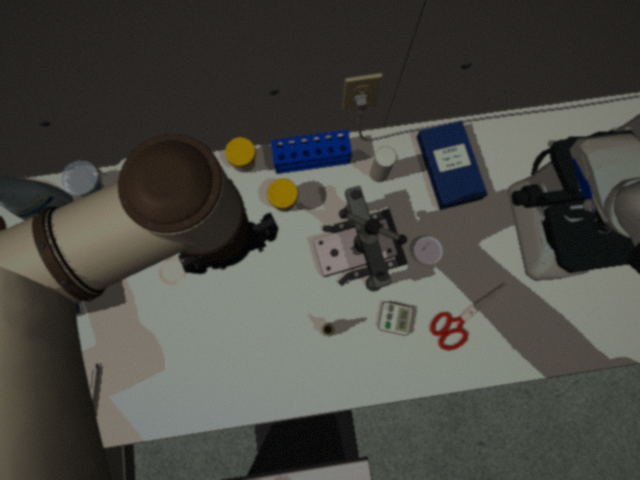

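>>> servo_tool([
  {"x":-0.5,"y":2.8,"z":0,"turn":0,"fingers":5.6},
  {"x":-0.6,"y":3.2,"z":0,"turn":0,"fingers":5.6},
  {"x":-0.6,"y":3.2,"z":0,"turn":0,"fingers":5.6},
  {"x":-0.6,"y":3.2,"z":0,"turn":0,"fingers":5.6},
  {"x":-0.6,"y":3.2,"z":0.5,"turn":0,"fingers":5.6},
  {"x":-0.6,"y":3.2,"z":0.5,"turn":0,"fingers":5.6},
  {"x":-0.4,"y":2.2,"z":0.5,"turn":0.5,"fingers":5.6},
  {"x":0,"y":1.0,"z":0,"turn":0,"fingers":5.6},
  {"x":0,"y":0,"z":0,"turn":0,"fingers":5.6},
  {"x":0,"y":0,"z":0,"turn":0,"fingers":5.6},
])

```text
clock: 10.45
position: [569.7, -217.0, 251.9]
ee_rot: [0.989, 0.147, -0.0, -0.0]
contact_force: [0.1, 0.1, -0.8]
gripper_width: 56.1
```

Run:
```python
from h import *
rep((569.6,-217.8,172),287)
p,d=arm.get_image("wrist"); cv2.imwrite("pics/w9.png",p[:,:,::-1])
```

```text
t 10.45 pos [ 569.7 -217.   251.9] tooly ang -73.07 toolx ang 16.93 tilt 0.007 F [ 0.1  0.1 -0.8] M [-0.004  0.014 -0.017] w 56.1 j [-0.1   0.35  0.   -0.   -1.23  1.97]
tool shift cm [-0.04  0.07  7.99]
turn deg -0.07 alt 179.93
shift after turn cm [-0.04  0.07  7.99]
```

View pics/w9.png

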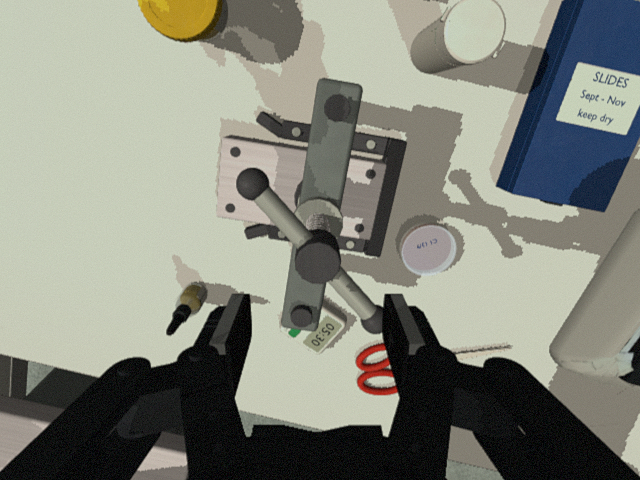

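>>> servo_tool([
  {"x":0,"y":0.07,"z":1.2,"turn":0,"fingers":5.6},
  {"x":0,"y":0,"z":1.2,"turn":0,"fingers":5.6},
  {"x":0,"y":0,"z":1.2,"turn":0,"fingers":5.6},
  {"x":0,"y":0,"z":1.2,"turn":0,"fingers":5.6},
  {"x":0,"y":0,"z":1.2,"turn":0,"fingers":5.6},
  {"x":0,"y":0,"z":1.2,"turn":0,"fingers":5.6},
  {"x":0,"y":0,"z":0.8,"turn":0,"fingers":5.6},
  {"x":0,"y":0,"z":0,"turn":0,"fingers":5.6},
  {"x":0,"y":0,"z":0,"turn":0,"fingers":5.6},
])

```text
clock: 11.25
position: [570.2, -216.8, 172.2]
ee_rot: [0.989, 0.149, 0.0, 0.0]
contact_force: [-0.7, 0.6, 1.0]
gripper_width: 56.1
```

>>> servo_tool([
  {"x":0,"y":0,"z":0,"turn":4,"fingers":5.6},
  {"x":0,"y":0,"z":0,"turn":4,"fingers":5.6},
  {"x":0,"y":0,"z":0,"turn":4,"fingers":5.6},
  {"x":0,"y":0,"z":0,"turn":4,"fingers":5.6},
  {"x":0,"y":0,"z":0.02,"turn":4,"fingers":5.6},
  {"x":0,"y":0,"z":0.02,"turn":4,"fingers":5.6},
  {"x":0,"y":0,"z":0.02,"turn":4,"fingers":5.6},
])

```text
clock: 11.83
position: [570.6, -217.4, 172.9]
ee_rot: [0.995, -0.097, 0.001, 0.0]
contact_force: [-0.9, 0.4, 0.7]
gripper_width: 55.9
```

```bash
cat >> h.py <<'E'
def bar(name="top",f=None,zr=(175,215)):
    cm=arm.camera_model(name);p,d=arm.get_image(name)
    if f: cv2.imwrite("pics/%s.png"%f,p[:,:,::-1])
    return p,d,cm
E
python3 - <<'E'
from h import *
rep()
bar("wrist","w10"); bar("scene","s10"); rep()
E
```

```text
t 11.83 pos [ 570.6 -217.4  172.9] tooly ang -101.12 toolx ang -11.12 tilt 0.134 F [-0.9  0.4  0.7] M [0.107 0.133 0.075] w 55.9 j [-0.1   0.4  -0.11  0.   -1.05  1.48]
t 11.93 pos [ 570.6 -217.4  172.8] tooly ang -100.94 toolx ang -10.94 tilt 0.133 F [-0.2  0.2  1.4] M [0.068 0.059 0.008] w 56.1 j [-0.1   0.4  -0.11  0.   -1.05  1.48]
```

View pics/w10.png

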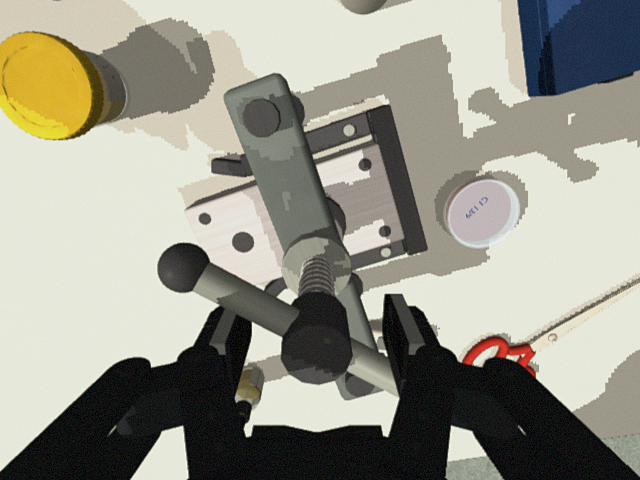

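View pics/s10.png

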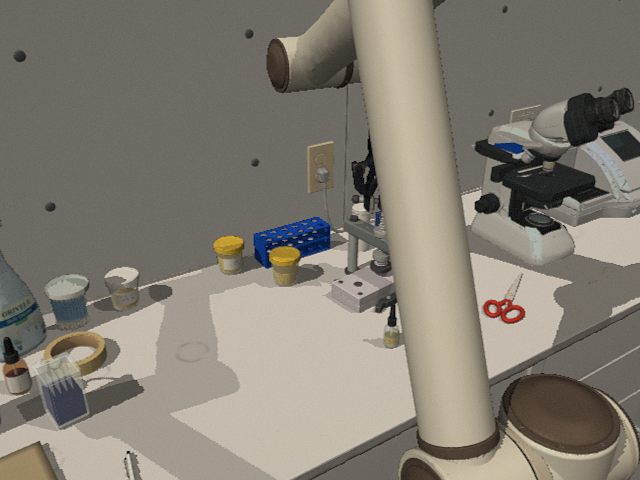

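>>> servo_tool([
  {"x":0,"y":0,"z":0.03,"turn":5,"fingers":5.6},
  {"x":0,"y":0,"z":0.03,"turn":6.5,"fingers":5.6},
  {"x":0,"y":0,"z":0.03,"turn":6.5,"fingers":5.6},
  {"x":0,"y":0,"z":0.03,"turn":6.5,"fingers":5.6},
  {"x":0,"y":0,"z":0.03,"turn":6.5,"fingers":5.6},
  {"x":0,"y":0,"z":0.03,"turn":6.5,"fingers":5.6},
  {"x":0,"y":0,"z":0.03,"turn":6.5,"fingers":5.6},
  {"x":0,"y":0,"z":0.03,"turn":6.5,"fingers":5.6},
  {"x":0,"y":0,"z":0.03,"turn":5,"fingers":5.6},
  {"x":0,"y":0,"z":0,"turn":0,"fingers":5.6},
])

```text
clock: 12.77
position: [570.6, -217.4, 169.9]
ee_rot: [0.837, -0.548, 0.001, -0.0]
contact_force: [-1.1, 0.7, 1.1]
gripper_width: 56.2
```

```bash
cat >> h.py <<'E'
def wbar(f):
    rep()
    p,d,cm=bar("wrist",f); W=cloud("wrist",d,cm); r=np.hypot(W[...,0]-C[0],W[...,1]-C[1])
    s=arm.read_state();R=Ro.from_quat(s['ee_rot']).as_matrix();L=(W-s['position'])@R
    dark=p.sum(-1)<1000
    m=(W[...,2]>168)&(W[...,2]<206)&(r>15)&(r<45)&(p.min(-1)>75)
    q=W[m]; print("bar pts",len(q),"ztop",np.percentile(q[:,2],95).round(1) if len(q) else '')
    for side in (1,-1):
        k=q[(((q[:,:2]-s['position'][:2])@R[:2,1])*side)>0]
        if len(k)>10:
            mm=k.mean(0)-np.r_[C,0]; print(side,len(k),"ang",np.degrees(np.arctan2(mm[1],mm[0])).round(1))
    return p,d,cm
E
python3 -c "
from h import *
wbar('w11')"
```

```text
t 12.77 pos [ 570.6 -217.4  169.9] tooly ang -156.44 toolx ang -66.44 tilt 0.132 F [-1.1  0.7  1.1] M [0.254 0.061 0.01 ] w 56.2 j [-0.1   0.41 -0.12  0.   -1.04  0.51]
bar pts 3978 ztop 199.9
1 1270 ang 174.2
-1 2708 ang -11.0
```

View pics/w11.png

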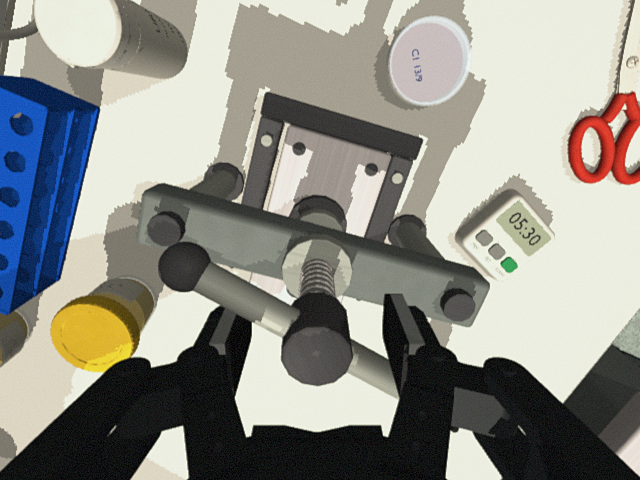

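The bar is following the fingers (ball at (185,267), bar about 30° behind the jaw line). I'm continuing the stroke.

>>> servo_tool([
  {"x":0,"y":0,"z":0.03,"turn":5,"fingers":5.6},
  {"x":0,"y":0,"z":0.03,"turn":7,"fingers":5.6},
  {"x":0,"y":0,"z":0.03,"turn":7,"fingers":5.6},
  {"x":0,"y":0,"z":0.03,"turn":7,"fingers":5.6},
  {"x":0,"y":0,"z":0.03,"turn":7,"fingers":5.6},
  {"x":0,"y":0,"z":0.03,"turn":7,"fingers":5.6},
  {"x":0,"y":0,"z":0.03,"turn":7,"fingers":5.6},
  {"x":0,"y":0,"z":0.03,"turn":7,"fingers":5.6},
  {"x":0,"y":0,"z":0.03,"turn":7,"fingers":5.6},
  {"x":0,"y":0,"z":0.03,"turn":7,"fingers":5.6},
])

```text
clock: 13.65
position: [570.7, -217.4, 166.5]
ee_rot: [-0.386, 0.922, -0.001, 0.001]
contact_force: [-0.3, 1.6, 2.4]
gripper_width: 56.4
```

>>> servo_tool([
  {"x":0,"y":0,"z":0.03,"turn":7,"fingers":5.6},
  {"x":0,"y":0,"z":0.03,"turn":7,"fingers":5.6},
  {"x":0,"y":0,"z":0.03,"turn":7,"fingers":5.6},
  {"x":0,"y":0,"z":0.03,"turn":7,"fingers":5.6},
  {"x":0,"y":0,"z":0.03,"turn":7,"fingers":5.6},
  {"x":0,"y":0,"z":0.03,"turn":7,"fingers":5.6},
  {"x":0,"y":0,"z":0.03,"turn":7,"fingers":5.6},
  {"x":0,"y":0,"z":0.03,"turn":7,"fingers":5.6},
  {"x":0,"y":0,"z":0.03,"turn":7,"fingers":5.6},
  {"x":0,"y":0,"z":0.03,"turn":6,"fingers":5.6},
])

```text
clock: 14.48
position: [570.7, -217.4, 163.4]
ee_rot: [0.204, 0.979, 0.0, 0.001]
contact_force: [0.7, 2.2, 1.5]
gripper_width: 56.0
```

>>> servo_tool([
  {"x":0,"y":0,"z":0,"turn":0,"fingers":5.6},
  {"x":0,"y":0,"z":0,"turn":0,"fingers":5.6},
])

```text
clock: 14.65
position: [570.2, -217.6, 162.8]
ee_rot: [0.201, 0.98, 0.0, 0.0]
contact_force: [0.4, 0.2, 0.7]
gripper_width: 55.9
```

```bash
python3 -c "
from h import *
wbar('w12')"
```

```text
t 14.65 pos [ 570.2 -217.6  162.8] tooly ang 66.78 toolx ang 156.78 tilt 0.035 F [0.4 0.2 0.7] M [-0.02  -0.098 -0.048] w 55.9 j [-0.1   0.41 -0.13  0.   -1.03 -1.88]
bar pts 4896 ztop 203.5
1 1411 ang 67.5
-1 3485 ang -146.7
```

View pics/w12.png

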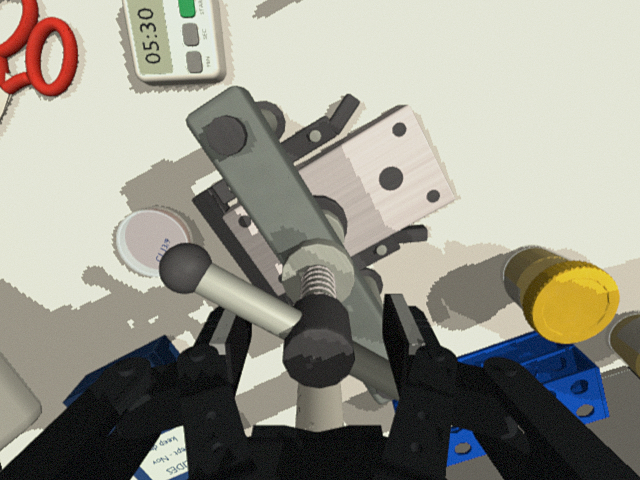

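>>> servo_tool([
  {"x":0,"y":0,"z":0,"turn":-7,"fingers":5.6},
  {"x":0,"y":0,"z":0,"turn":-5,"fingers":5.6},
  {"x":0,"y":0,"z":-1.5,"turn":0,"fingers":5.6},
  {"x":0,"y":0,"z":-2,"turn":0,"fingers":5.6},
  {"x":0,"y":0,"z":-2,"turn":0,"fingers":5.6},
  {"x":0,"y":0,"z":-1,"turn":0,"fingers":5.6},
  {"x":0,"y":0,"z":0,"turn":-5,"fingers":5.6},
  {"x":0,"y":0,"z":0,"turn":-7,"fingers":5.6},
  {"x":0,"y":0,"z":0,"turn":-7,"fingers":5.6},
  {"x":0,"y":0,"z":0,"turn":-7,"fingers":5.6},
])

```text
clock: 15.53
position: [569.6, -217.6, 227.1]
ee_rot: [-0.13, 0.991, 0.0, -0.0]
contact_force: [-0.4, 0.4, 0.5]
gripper_width: 56.0
```

>>> servo_tool([
  {"x":0,"y":0,"z":0,"turn":-7,"fingers":5.6},
  {"x":0,"y":0,"z":0,"turn":-7,"fingers":5.6},
  {"x":0,"y":0,"z":0,"turn":-7,"fingers":5.6},
  {"x":0,"y":0,"z":0,"turn":-7,"fingers":5.6},
  {"x":0,"y":0,"z":0,"turn":-7,"fingers":5.6},
  {"x":0,"y":0,"z":0,"turn":-7,"fingers":5.6},
  {"x":0,"y":0,"z":0,"turn":-7,"fingers":5.6},
  {"x":0,"y":0,"z":0,"turn":-7,"fingers":5.6},
  {"x":0,"y":0,"z":0,"turn":-7,"fingers":5.6},
  {"x":0,"y":0,"z":0,"turn":-7,"fingers":5.6},
])

```text
clock: 16.37
position: [569.6, -217.6, 226.9]
ee_rot: [-0.675, 0.737, 0.001, -0.0]
contact_force: [0.2, -0.9, -0.6]
gripper_width: 55.9
```

>>> servo_tool([
  {"x":0,"y":0,"z":0,"turn":-7,"fingers":5.6},
  {"x":0,"y":0,"z":0,"turn":-7,"fingers":5.6},
  {"x":0,"y":0,"z":0,"turn":-7,"fingers":5.6},
  {"x":0,"y":0,"z":0,"turn":-7,"fingers":5.6},
  {"x":0,"y":0,"z":0,"turn":-7,"fingers":5.6},
  {"x":0,"y":0,"z":0,"turn":-7,"fingers":5.6},
  {"x":0,"y":0,"z":0,"turn":-7,"fingers":5.6},
  {"x":0,"y":0,"z":0,"turn":-7,"fingers":5.6},
  {"x":0,"y":0,"z":0,"turn":-7,"fingers":5.6},
  {"x":0,"y":0,"z":0,"turn":0,"fingers":5.6},
])

```text
clock: 17.2
position: [569.6, -217.6, 227.0]
ee_rot: [0.961, -0.278, -0.001, -0.0]
contact_force: [-0.0, -0.3, 0.0]
gripper_width: 56.1
```

```bash
python3 -c "
from h import *
wbar('w13');rep((570,-217.7,163),264)"
```

```text
t 17.20 pos [ 569.6 -217.6  227. ] tooly ang -122.28 toolx ang -32.28 tilt 0.065 F [-0.  -0.3  0. ] M [-0.004  0.039  0.016] w 56.1 j [-0.1   0.36 -0.04 -0.   -1.17  1.11]
bar pts 1805 ztop 193.9
1 854 ang -144.5
-1 951 ang 34.5
t 17.25 pos [ 569.7 -217.6  227.1] tooly ang -122.56 toolx ang -32.56 tilt 0.056 F [0.6 0.1 0.9] M [ 0.055 -0.    -0.03 ] w 56.0 j [-0.1   0.36 -0.04 -0.   -1.17  1.1 ]
tool shift cm [ 0.04 -0.01  6.41]
turn deg -26.56 alt 153.44
shift after turn cm [0.03 0.01 6.41]
```

View pics/w13.png

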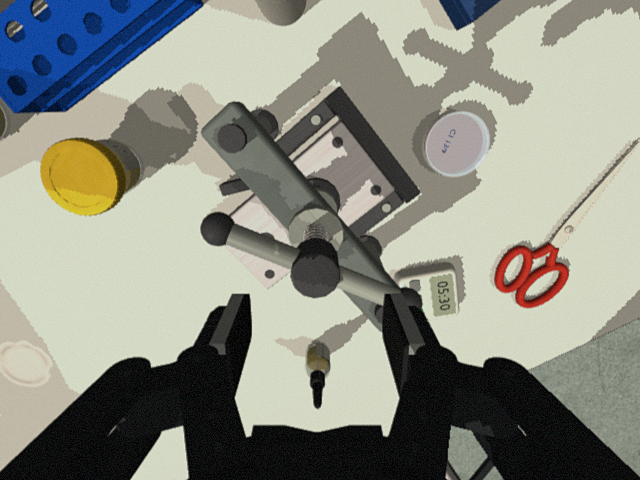

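>>> servo_tool([
  {"x":0,"y":0,"z":0,"turn":-7,"fingers":5.6},
  {"x":0,"y":0,"z":0,"turn":-7,"fingers":5.6},
  {"x":0,"y":0,"z":0,"turn":-7,"fingers":5.6},
  {"x":0,"y":0,"z":0.5,"turn":-5,"fingers":5.6},
  {"x":0,"y":0,"z":1.2,"turn":0,"fingers":5.6},
  {"x":0,"y":0,"z":1.2,"turn":0,"fingers":5.6},
  {"x":0,"y":0,"z":1.2,"turn":0,"fingers":5.6},
  {"x":0,"y":0,"z":1.2,"turn":0,"fingers":5.6},
  {"x":0,"y":0,"z":1.2,"turn":0,"fingers":5.6},
  {"x":0,"y":0,"z":0,"turn":0,"fingers":5.6},
])

```text
clock: 18.08
position: [568.1, -217.2, 159.5]
ee_rot: [0.998, -0.058, -0.003, -0.001]
contact_force: [-0.2, 0.4, -0.7]
gripper_width: 55.9
```

>>> servo_tool([
  {"x":0,"y":0,"z":0,"turn":5,"fingers":5.6},
  {"x":0,"y":0,"z":0,"turn":6,"fingers":5.6},
  {"x":0,"y":0,"z":0,"turn":6,"fingers":5.6},
  {"x":0,"y":0,"z":0.03,"turn":6,"fingers":5.6},
  {"x":0,"y":0,"z":0.03,"turn":6,"fingers":5.6},
  {"x":0,"y":0,"z":0.03,"turn":6,"fingers":5.6},
  {"x":0,"y":0,"z":0.03,"turn":6,"fingers":5.6},
  {"x":0,"y":0,"z":0.03,"turn":6,"fingers":5.6},
  {"x":0,"y":0,"z":0.03,"turn":6,"fingers":5.6},
  {"x":0,"y":0,"z":0.03,"turn":6,"fingers":5.6},
])

```text
clock: 18.92
position: [570.0, -217.3, 161.2]
ee_rot: [0.839, -0.543, 0.0, -0.0]
contact_force: [-0.5, 2.8, 0.6]
gripper_width: 56.3
```

```bash
python3 -c "
from h import *
wbar('w14')"
```

```text
t 18.92 pos [ 570.  -217.3  161.2] tooly ang -155.84 toolx ang -65.84 tilt 0.019 F [-0.5  2.8  0.6] M [0.53  0.191 0.096] w 56.3 j [-0.1   0.42 -0.13 -0.   -1.03  0.52]
bar pts 4202 ztop 192.8
1 1345 ang 178.6
-1 2857 ang -9.1
```

View pics/w14.png

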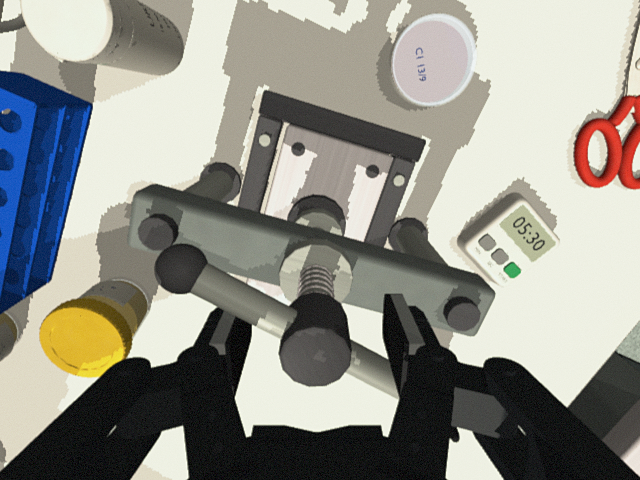

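>>> servo_tool([
  {"x":0,"y":0,"z":0.03,"turn":6,"fingers":5.6},
  {"x":0,"y":0,"z":0.03,"turn":6,"fingers":5.6},
  {"x":0,"y":0,"z":0.03,"turn":6,"fingers":5.6},
  {"x":0,"y":0,"z":0.03,"turn":6,"fingers":5.6},
  {"x":0,"y":0,"z":0.03,"turn":6,"fingers":5.6},
  {"x":0,"y":0,"z":0.03,"turn":6,"fingers":5.6},
  {"x":0,"y":0,"z":0.03,"turn":6,"fingers":5.6},
])

```text
clock: 19.55
position: [570.3, -217.0, 159.2]
ee_rot: [-0.59, 0.807, -0.0, 0.001]
contact_force: [-0.6, 2.5, 2.1]
gripper_width: 55.9
```

```bash
python3 -c "
from h import *
rep()"
```

```text
t 19.55 pos [ 570.3 -217.   159.2] tooly ang 162.32 toolx ang -107.68 tilt 0.057 F [-0.6  2.5  2.1] M [0.883 0.144 0.144] w 55.9 j [-0.1   0.42 -0.13 -0.   -1.02 -0.21]
```

>>> servo_tool([
  {"x":0,"y":0,"z":0.03,"turn":6,"fingers":5.6},
  {"x":0,"y":0,"z":0.03,"turn":6,"fingers":5.6},
  {"x":0,"y":0,"z":0.03,"turn":6,"fingers":5.6},
  {"x":0,"y":0,"z":0.03,"turn":6,"fingers":5.6},
  {"x":0,"y":0,"z":0.03,"turn":6,"fingers":5.6},
  {"x":0,"y":0,"z":0.03,"turn":6,"fingers":5.6},
  {"x":0,"y":0,"z":0.03,"turn":6,"fingers":5.6},
])

```text
clock: 20.13
position: [570.7, -217.0, 157.3]
ee_rot: [-0.262, 0.965, -0.0, 0.001]
contact_force: [0.0, 2.8, 1.8]
gripper_width: 56.3
```

```bash
python3 -c "
from h import *
rep()"
```

```text
t 20.13 pos [ 570.7 -217.   157.3] tooly ang 120.33 toolx ang -149.67 tilt 0.111 F [0.  2.8 1.8] M [ 0.914 -0.081  0.189] w 56.3 j [-0.1   0.42 -0.13 -0.   -1.02 -0.94]
```

>>> servo_tool([
  {"x":0,"y":0,"z":0.03,"turn":6,"fingers":5.6},
  {"x":0,"y":0,"z":0.03,"turn":6,"fingers":5.6},
  {"x":0,"y":0,"z":0.03,"turn":6,"fingers":5.6},
  {"x":0,"y":0,"z":0.03,"turn":6,"fingers":5.6},
  {"x":0,"y":0,"z":0.03,"turn":6,"fingers":5.6},
])

```text
clock: 20.55
position: [571.0, -217.0, 156.0]
ee_rot: [-0.003, 1.0, 0.0, 0.001]
contact_force: [1.0, 3.1, 2.2]
gripper_width: 55.5
```

```bash
python3 -c "
from h import *
wbar('w15')"
```

```text
t 20.55 pos [ 571. -217.  156.] tooly ang 90.34 toolx ang -179.66 tilt 0.149 F [1.  3.1 2.2] M [ 0.881 -0.123  0.154] w 55.5 j [-0.1   0.42 -0.14 -0.   -1.01 -1.47]
bar pts 4280 ztop 195.3
1 1182 ang 78.4
-1 3098 ang -123.7
```

View pics/w15.png

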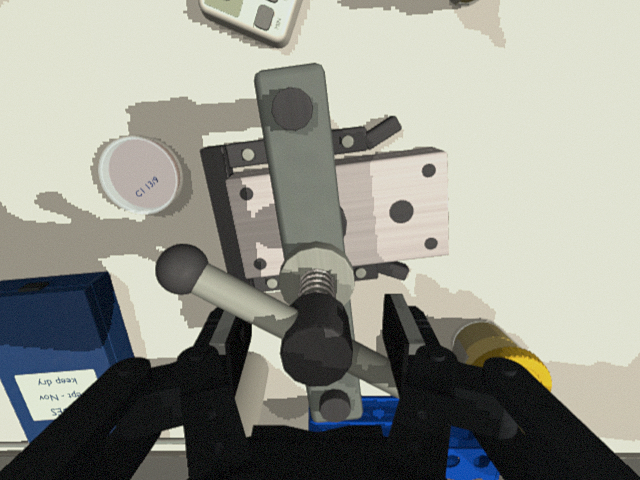

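>>> servo_tool([
  {"x":0,"y":0,"z":0.03,"turn":6,"fingers":5.6},
  {"x":0,"y":0,"z":0.03,"turn":6,"fingers":5.6},
  {"x":0,"y":0,"z":0.03,"turn":6,"fingers":5.6},
  {"x":0,"y":0,"z":0.03,"turn":6,"fingers":5.6},
  {"x":0,"y":0,"z":0.03,"turn":6,"fingers":5.6},
  {"x":0,"y":0,"z":0.03,"turn":6,"fingers":5.6},
])

```text
clock: 21.1
position: [571.1, -217.3, 154.3]
ee_rot: [0.305, 0.952, 0.0, 0.001]
contact_force: [0.4, 2.6, 1.7]
gripper_width: 55.6
```

```bash
python3 -c "
from h import *
rep()"
```

```text
t 21.10 pos [ 571.1 -217.3  154.3] tooly ang 54.46 toolx ang 144.46 tilt 0.161 F [0.4 2.6 1.7] M [ 0.772 -0.15   0.173] w 55.6 j [-0.1   0.42 -0.14  0.   -1.01 -2.09]
```

>>> servo_tool([
  {"x":0,"y":0,"z":0,"turn":2,"fingers":5.6},
  {"x":0,"y":0,"z":0,"turn":0,"fingers":5.6},
])

```text
clock: 21.27
position: [571.0, -217.4, 154.2]
ee_rot: [0.32, 0.947, 0.0, 0.001]
contact_force: [0.5, 2.8, 2.9]
gripper_width: 55.9
```

```bash
python3 -c "
from h import *
wbar('w16')
p,d,cm=bar('scene','s16')
p,d,cm=bar('top','t16')
"
```

```text
t 21.27 pos [ 571.  -217.4  154.2] tooly ang 52.68 toolx ang 142.68 tilt 0.159 F [0.5 2.8 2.9] M [ 0.706 -0.215  0.173] w 55.9 j [-0.1   0.42 -0.14  0.   -1.01 -2.12]
bar pts 4665 ztop 195.6
1 1171 ang 54.6
-1 3494 ang -160.3
```

View pics/w16.png

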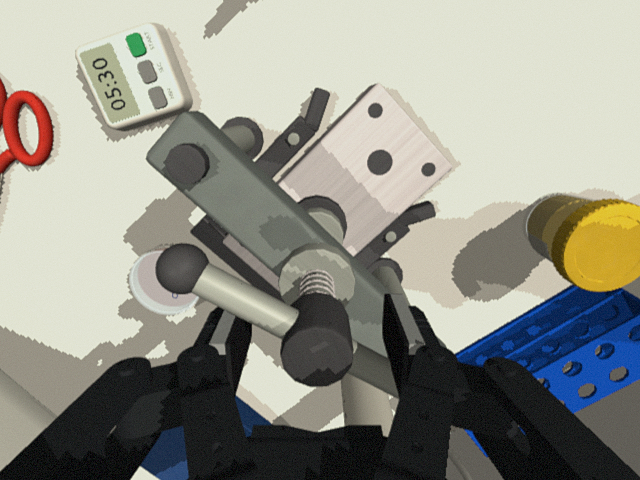

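View pics/s16.png

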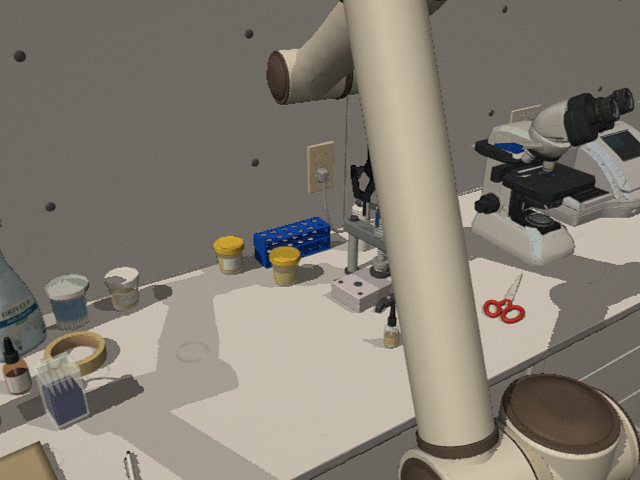

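>>> servo_tool([
  {"x":0,"y":0,"z":0.02,"turn":4,"fingers":5.6},
  {"x":0,"y":0,"z":0.02,"turn":4,"fingers":5.6},
  {"x":0,"y":0,"z":0.02,"turn":4,"fingers":5.6},
  {"x":0,"y":0,"z":0,"turn":0,"fingers":5.6},
])

```text
clock: 21.75
position: [570.6, -217.6, 153.1]
ee_rot: [0.418, 0.908, 0.0, 0.001]
contact_force: [0.9, 3.1, 3.0]
gripper_width: 55.7
```

```bash
python3 -c "
from h import *
wbar('w17')"
```

```text
t 21.75 pos [ 570.6 -217.6  153.1] tooly ang 40.56 toolx ang 130.56 tilt 0.105 F [0.9 3.1 3. ] M [ 0.714 -0.352  0.117] w 55.7 j [-0.1   0.42 -0.14  0.   -1.01 -2.33]
bar pts 4776 ztop 194.8
1 1289 ang 42.4
-1 3487 ang -172.8
```

>>> servo_tool([
  {"x":0,"y":0,"z":0,"turn":-6,"fingers":5.6},
  {"x":0,"y":0,"z":0,"turn":-6,"fingers":5.6},
  {"x":0,"y":0,"z":0,"turn":0,"fingers":5.6},
  {"x":0,"y":0,"z":-1.5,"turn":0,"fingers":5.6},
  {"x":0,"y":0,"z":-2.5,"turn":0,"fingers":5.6},
  {"x":0,"y":0,"z":-3,"turn":0,"fingers":5.6},
  {"x":0,"y":0,"z":-3,"turn":0,"fingers":5.6},
  {"x":0,"y":0,"z":-3,"turn":0,"fingers":5.6},
  {"x":0,"y":0,"z":-2,"turn":0,"fingers":5.6},
  {"x":0,"y":0,"z":0,"turn":0,"fingers":5.6},
])

```text
clock: 22.63
position: [571.3, -218.9, 307.7]
ee_rot: [0.322, 0.947, -0.0, 0.004]
contact_force: [0.7, -0.7, 1.1]
gripper_width: 56.3
```

```bash
python3 -c "
from h import *
wbar('w18');rep((500,30,300))"
```

```text
t 22.63 pos [ 571.3 -218.9  307.7] tooly ang 52.43 toolx ang 142.43 tilt 0.512 F [ 0.7 -0.7  1.1] M [0.027 0.008 0.005] w 56.3 j [-0.1   0.32  0.1   0.   -1.34 -2.13]
bar pts 1228 ztop 184.8
1 572 ang 10.7
-1 656 ang -173.1
t 22.68 pos [ 570.4 -218.2  304.7] tooly ang 52.42 toolx ang 142.42 tilt 0.242 F [-0.4  0.1 -0.4] M [ 0.018 -0.007  0.038] w 55.9 j [-0.1   0.32  0.09  0.   -1.34 -2.13]
tool shift cm [20.72 15.38  0.41]
```

View pics/w18.png

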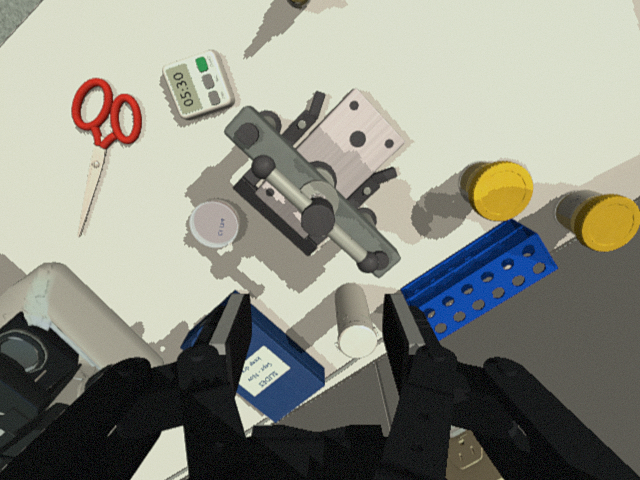

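```bash
python3 -c "
from h import *
rep((330,-260,290));plan(np.array([-184,-330,0.]),[],9)"
```

```text
t 22.68 pos [ 570.4 -218.2  304.7] tooly ang 52.42 toolx ang 142.42 tilt 0.242 F [-0.4  0.1 -0.4] M [ 0.018 -0.007  0.038] w 55.9 j [-0.1   0.32  0.09  0.   -1.34 -2.13]
tool shift cm [ 16.51 -17.97   1.38]
0 x -0.62 y -4.15 z 0.00 turn 0.00
1 x -0.62 y -4.15 z 0.00 turn 0.00
2 x -0.62 y -4.15 z 0.00 turn 0.00
3 x -0.62 y -4.15 z 0.00 turn 0.00
4 x -0.62 y -4.15 z 0.00 turn 0.00
5 x -0.62 y -4.15 z 0.00 turn 0.00
6 x -0.62 y -4.15 z 0.00 turn 0.00
7 x -0.62 y -4.15 z 0.00 turn 0.00
8 x -0.62 y -4.15 z 0.00 turn 0.00
```

>>> servo_tool([
  {"x":2.3,"y":-2.5,"z":0,"turn":0,"fingers":5.6},
  {"x":2.4,"y":-2.6,"z":0,"turn":0,"fingers":5.6},
  {"x":2.4,"y":-2.6,"z":0,"turn":0,"fingers":5.6},
  {"x":2.4,"y":-2.6,"z":0,"turn":0,"fingers":5.6},
  {"x":2.4,"y":-2.6,"z":0,"turn":0,"fingers":5.6},
  {"x":2.4,"y":-2.6,"z":0,"turn":0,"fingers":5.6},
  {"x":1.8,"y":-2.5,"z":0,"turn":0,"fingers":5.6},
])

```text
clock: 23.27
position: [329.2, -262.0, 300.7]
ee_rot: [0.322, 0.947, 0.0, -0.002]
contact_force: [0.6, 0.1, 0.6]
gripper_width: 55.7
```

>>> servo_tool([
  {"x":-0.5,"y":-3,"z":0,"turn":0,"fingers":5.6},
  {"x":-0.6,"y":-3.6,"z":0,"turn":0,"fingers":5.6},
  {"x":-0.6,"y":-3.6,"z":0,"turn":0,"fingers":5.6},
  {"x":-0.6,"y":-3.6,"z":0,"turn":0,"fingers":5.6},
  {"x":-0.6,"y":-3.6,"z":0,"turn":0,"fingers":5.6},
  {"x":-0.6,"y":-3.6,"z":0,"turn":0,"fingers":5.6},
  {"x":-0.6,"y":-3.6,"z":0,"turn":0,"fingers":5.6},
  {"x":-0.6,"y":-3.6,"z":0,"turn":0,"fingers":5.6},
  {"x":-0.6,"y":-3.6,"z":0,"turn":0,"fingers":5.6},
  {"x":0,"y":0,"z":0,"turn":0,"fingers":5.6},
])

```text
clock: 24.1
position: [177.8, -550.4, 298.7]
ee_rot: [0.325, 0.946, 0.001, -0.002]
contact_force: [0.8, -0.2, 0.1]
gripper_width: 55.9
```

Run:
```python
from h import *
rep()
p,d,cs=bar('scene','s19'); 
cv2.imwrite("pics/s19c.png",cv2.convertScaleAbs(cv2.resize(p[170:330,320:480,::-1],(800,600) if 0 else (600,600),interpolation=cv2.INTER_CUBIC),alpha=1.4))
K=toclamp(cloud('s',d,cs)); np.save("pics/Ks.npy",K)
p,d,cm=bar('top','t19'); W=cloud("top",d,cm);K=toclamp(W)
r=np.hypot(K[...,0],K[...,1]); q=K[(K[...,2]>165)&(K[...,2]<225)&(r<75)]
f=q[np.hypot(q[:,0],q[:,1])>48]; s=f[:,1]>0; a,b=f[s].mean(0),f[~s].mean(0); v=a-b
print(a,b,"bar ang clamp",np.degrees(np.arctan2(v[1],v[0])))
h=q[np.hypot(q[:,0],q[:,1])<10]; print("hub top",np.percentile(h[:,2],[50,90]))
m=(K[...,2]>30)&(K[...,2]<37)&(abs(K[...,1])<45)&(K[...,0]<100)&(K[...,0]>-130); print("mould",np.percentile(K[m][:,0],[.1,99.9]),np.percentile(K[m][:,1],[.5,99.5]))
```

```text
t 24.10 pos [ 177.8 -550.4  298.7] tooly ang 52.12 toolx ang 142.12 tilt 0.323 F [ 0.8 -0.2  0.1] M [-0.053 -0.067 -0.041] w 55.9 j [-0.98  0.27  0.01  0.   -1.32 -1.25]
[ -0.59554608  54.58067437 182.9859999 ] [  1.89772081 -55.62312086 183.03040127] bar ang clamp 91.29604705440329
hub top [189.15698182 190.91947911]
mould [-95.91980435  63.86080316] [-39.78503055  39.26331376]
```

View pics/s19c.png

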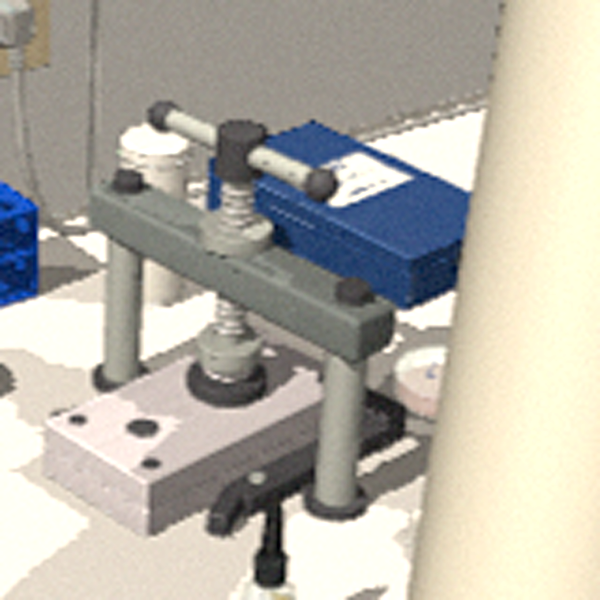

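View pics/t19.png

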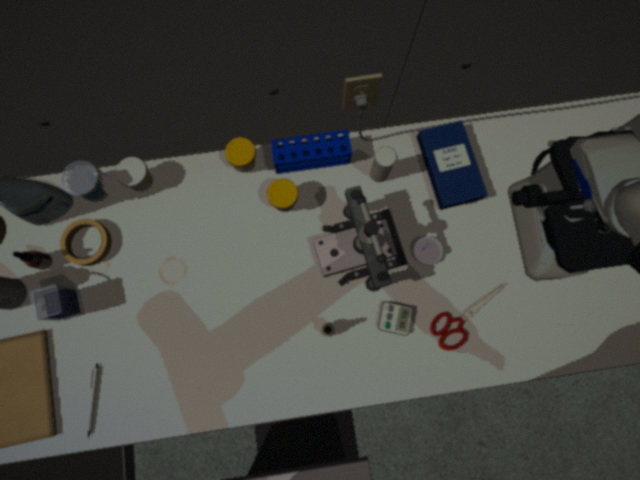

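```bash
python3 -c "
from bench import arm
print(arm.job_done())"
```

```text
the job is handed in; nothing more can be done
None
```

The mould is fully in the clamp, the pad is clamped on it with its spring about half squeezed, and the job was handed in at about 24 s with the arm clear of everything.

- **Mould:** I gripped it at its rear end, turned it about 16° into line and slid it between the rails. I pushed until it stopped moving and the wrist force rose to about 17 N. The last top image shows it centred within about 1 mm, with its front end at the stop, as it was when seated.
- **Handle:** I turned the T-handle clockwise in two strokes, with the open fingers pushing both arms of the bar. It started at about 40° and ended at about 449° (7.83 rad). The bar angle and the 18 mm drop of the bar's end balls agree. That puts the spring at about 4.9 mm, roughly 30 N, so not solid, and the scene image shows the pad sitting on the mould.
- **Bystanders:** the cup, dropper bottle, timer, vial and dish look to be in the same places in the before and after top images.
- **Weak check:** the wrist torque was noisy. It rose from about 0.10–0.14 N m to 0.15–0.19 N m, then read 0.12 N m after the last small turn. The stiffening is therefore only roughly confirmed, and I relied on the angle and height instead.

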